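Fetch the standard vial from behind the reagent bottles

TASK

The red-capped standard vial stands at the back of the reagent tote, behind three bottles: first move all three bottles onto the steel side tray, standing upright, then stand the vial in the photometer's sample well, and only then put every bottle back into the foam cell matching its size and cap colour, fully down and upright. Set things down rather than dropping them, tip nothing over, and leave the green glass beaker alone.

Things in the scene. Friction and masses are not known exactly. Their poses are not given: they have to be found in the camera images.
- bottle_large: large reagent bottle: white, round, straight-sided 46 mm diameter from its foot up to 90 mm, then a short shoulder and a blue screw cap (37 mm wide); 122 mm tall, with a band of the same colour at mid height. Starts upright in its own cell. Origin: centre of its underside, z up along its axis.
- bottle_medium: medium reagent bottle: white, round, straight-sided 38 mm diameter from its foot up to 88 mm, then a short shoulder and an orange screw cap (30 mm wide); 120 mm tall, with a band of the same colour at mid height. Starts upright in its own cell. Origin: centre of its underside, z up along its axis.
- bottle_small: small reagent bottle: white, round, straight-sided 30 mm diameter from its foot up to 86 mm, then a short shoulder and a yellow screw cap (24 mm wide); 118 mm tall, with a band of the same colour at mid height. Starts upright in its own cell. Origin: centre of its underside, z up along its axis.
- bay_large: fixed black foam cell with a white floor for the large bottle, 64 x 64 mm; square opening 58 mm wide (6 mm of play all round), blue block 12 mm thick on its -x side. Three cells, in any order, 65.5 mm apart along y, form the tote's front row. Origin: centre of its underside, 5 mm above the table; floor 4 mm, rim 40 mm above the origin; x points from the row to the rear bay, y along the row.
- bay_medium: fixed black foam cell with a white floor for the medium bottle, 64 x 64 mm; square opening 50 mm wide (6 mm of play all round), orange block 12 mm thick on its -x side. Three cells, in any order, 65.5 mm apart along y, form the tote's front row. Origin: centre of its underside, 5 mm above the table; floor 4 mm, rim 40 mm above the origin; x points from the row to the rear bay, y along the row.
- bay_small: fixed black foam cell with a white floor for the small bottle, 64 x 64 mm; square opening 42 mm wide (6 mm of play all round), yellow block 12 mm thick on its -x side. Three cells, in any order, 65.5 mm apart along y, form the tote's front row. Origin: centre of its underside, 5 mm above the table; floor 4 mm, rim 40 mm above the origin; x points from the row to the rear bay, y along the row.
- vial: standard vial: clear glass, red cap (top 16 mm), plain cylinder 28 mm wide, 56 mm tall. Starts upright somewhere along the tote's rear bay: a trench parallel to the row of cells, centred 54 mm beyond the cell centres (cells' +x), 40 mm wide, 200 mm long, floor 5 mm above the table, walls 40 mm high. Origin: centre of its underside, z up its axis.
- well (a point): floor centre of the photometer's sample well: square recess 42 mm wide, 14 mm deep, in the grey front of a white bench instrument with yellow display and blue keypad. Floor 66 mm above the table, instrument top 80 mm (keys 86 mm). The instrument reaches 60 mm to -x, 220 mm to +x, 105 mm to each side of the well. z up, x towards its keypad.
- tray: fixed steel side tray, 248 mm (its x) by 158 mm (its y) outside, floor 4 mm above the table, rim 4 mm thick and 12 mm high; stands on the side of the tote away from the photometer. Origin: centre of its underside.
- beaker: bystander: loose green glass beaker, 64 mm wide, 80 mm tall, upright between robot and tote. Origin: centre of its underside.
Mind the look-alikes: they are no part of the job. Leave any pink look-alike of the bottle_small alone. Leave any purple look-alike of the bottle_large alone.

How it is judged (in metres and radians):
On the way, in this order (a step that is already met when the one before it is completed fails the run):
1. all three bottles stand released on the side tray, the vial still in the rear bay (x of bottle_large in the frame of tray between -0.112 and 0.112 m and y of bottle_large in the frame of tray between -0.067 and 0.067 m and z of bottle_large in the frame of tray between 0 and 0.009 m and angle between each of bottle_large, bottle_medium, bottle_small's own z axis and vertical below 0.1 rad and linear speed of each of bottle_large, bottle_medium, bottle_small below 0.03 m/s and contact force between the fingers and bottle_large below 0.1 N and x of bottle_medium in the frame of tray between -0.112 and 0.112 m and y of bottle_medium in the frame of tray between -0.067 and 0.067 m and z of bottle_medium in the frame of tray between 0 and 0.009 m and contact force between the fingers and bottle_medium below 0.1 N and x of bottle_small in the frame of tray between -0.112 and 0.112 m and y of bottle_small in the frame of tray between -0.067 and 0.067 m and z of bottle_small in the frame of tray between 0 and 0.009 m and contact force between the fingers and bottle_small below 0.1 N and distance of vial from where it was at the start of the episode below 0.05 m), for 0.2 s.
2. the vial stands released in the photometer's well, the bottles still on the tray (horizontal distance between vial and well below 0.013 m and z of vial in the frame of well between -0.004 and 0.005 m and angle between each of vial, bottle_large, bottle_medium, bottle_small's own z axis and vertical below 0.1 rad and linear speed of each of vial, bottle_large, bottle_medium, bottle_small below 0.03 m/s and contact force between the fingers and vial below 0.1 N and x of bottle_large in the frame of tray between -0.112 and 0.112 m and y of bottle_large in the frame of tray between -0.067 and 0.067 m and z of bottle_large in the frame of tray between 0 and 0.009 m and contact force between the fingers and bottle_large below 0.1 N and x of bottle_medium in the frame of tray between -0.112 and 0.112 m and y of bottle_medium in the frame of tray between -0.067 and 0.067 m and z of bottle_medium in the frame of tray between 0 and 0.009 m and contact force between the fingers and bottle_medium below 0.1 N and x of bottle_small in the frame of tray between -0.112 and 0.112 m and y of bottle_small in the frame of tray between -0.067 and 0.067 m and z of bottle_small in the frame of tray between 0 and 0.009 m and contact force between the fingers and bottle_small below 0.1 N), for 0.2 s.
At the end, for the whole second after the job is handed in: The vial stands on the floor of the photometer's well (within 13 mm of its centre), and each bottle stands on the floor of its own cell (within 12 mm of its centre, no more than 5 mm above the floor); all upright within 0.1 rad, at rest and released (horizontal distance between vial and well below 0.013 m and z of vial in the frame of well between -0.004 and 0.005 m and angle between each of vial, bottle_large, bottle_medium, bottle_small's own z axis and vertical below 0.1 rad and linear speed of each of vial, bottle_large, bottle_medium, bottle_small below 0.03 m/s and contact force between the fingers and vial below 0.1 N and horizontal distance between bottle_large and bay_large below 0.012 m and z of bottle_large in the frame of bay_large between 0 and 0.009 m and contact force between the fingers and bottle_large below 0.1 N and horizontal distance between bottle_medium and bay_medium below 0.012 m and z of bottle_medium in the frame of bay_medium between 0 and 0.009 m and contact force between the fingers and bottle_medium below 0.1 N and horizontal distance between bottle_small and bay_small below 0.012 m and z of bottle_small in the frame of bay_small between 0 and 0.009 m and contact force between the fingers and bottle_small below 0.1 N); the robot touches nothing.
It fails at once if a bottle or the vial is tipped over (more than 0.6 rad) (angle between any of bottle_large, bottle_medium, bottle_small, vial's own z axis and vertical above 0.6 rad).
It fails at once if a bottle or the vial is dropped (falls free of the fingers faster than 0.7 m/s, about 25 mm) ((linear speed of bottle_large above 0.7 m/s and contact force between the fingers and bottle_large below 0.01 N) or (linear speed of bottle_medium above 0.7 m/s and contact force between the fingers and bottle_medium below 0.01 N) or (linear speed of bottle_small above 0.7 m/s and contact force between the fingers and bottle_small below 0.01 N) or (linear speed of vial above 0.7 m/s and contact force between the fingers and vial below 0.01 N)).
It fails at once if the beaker is pushed more than 30 mm or tipped over (distance of beaker from where it was at the start of the episode above 0.03 m or angle between beaker's own z axis and vertical above 0.4 rad).
It also fails if it takes over 144 s, if anything falls off the work surface, if the arm or the gripper's body presses on something with over 40 N, if the wrist force passes 120 N, or if a joint passes its speed limit or range.

ROBOT

A 6-joint arm with a two-finger parallel gripper is mounted at the origin on the work surface. World frame = base frame: x ahead of the robot, y to its left, z up, the work surface at z = 0. Lengths are in mm, angles in rad, forces in N, time in s.
With the tool pointing down it reaches from about 350 to 775 mm from the base axis. Payload 7.3 kg.
Tool frame: the origin (TCP) lies at the very end of the fingers, on their centre line; the grasp point (between the pads) lies 19 mm behind it; z points along the fingers, y is the line along which they close (so a half turn about z gives the same grasp; the last joint's range is limited). The gripper opens to 92 mm and grips with 3 to 60 N. Pads are 19 mm wide; open, the fingers measure 130 mm over their backs; the gripper's body (75 mm by 190 mm) begins 47 mm behind the grasp point.
Start: joints at [0.968, 0.342, 1.524, -0, 1.275, -0.146], TCP at [231.555, 471.197, 226.741] pointing down, gripper open.
Joint ranges: [-2.53, 2.53], [-0.77, 2.02], [0.04, 2.7], [-1, 4.14], [0.28, 2.66], [-3.11, 3.11]. Speed limits (rad/s): [2.57, 2.57, 3.14, 3.14, 3.14, 3.14].

INTERFACE

Orientations are given as [roll, pitch, yaw] about the fixed x, y, z axes, in that order (R = Rz(yaw) Ry(pitch) Rx(roll)).
In Python, from plant import * gives the robot as it stands.
- The arm moves only by the tool arm_command, never from a script. Its arguments are lists of equal length, an entry for each row: "gripper": the finger opening in mm, from 0 to 91.8; "dp": the shift along the tool's x, y, z in units of 25 mm (1.0 is 25 mm), a list of three; "twist": the turn about the tool's z in units of 5 degrees (1.0 is 5 degrees). A call has exactly 5 rows; each row shifts and turns the commanded pose from where the row before left it, along the tool's axes as they then stand; what a row does not reach is not made up. A row lasts 1/8 s, in which the tool goes at most 62.5 mm and 10.7 degrees, less where a joint would pass 70% of its speed; a pose out of reach is approached as far as the arm can. A call is refused whole if a number of a shift passes 1 or a number of a turn 1, either way. A call with a gripper value outside its range is refused whole. The fingers move at their own pace and stop on an object; the grip force is fixed at half the most. Time passes only in rows, so rows that do not move let the fingers close, or fill a call up. It gives the time, the measured TCP pose, the force, the opening and the grip force at its end, in the units of the state.
- get_obs(): the state, without advancing time (a new reading comes with each control period).
- capture(name): name is "side" or "top" or "wrist"; returns the picture (480x640x3 uint8, red, green, blue); there is no depth.
- get_calibration(name): a dict with "mtx" (3x3 intrinsics, pixels), "position" and "attitude" of the camera in the world; the wrist camera has in their place "mount" (4x4, takes a point from camera to tool coordinates, whose origin is the TCP and whose axes are the flange's). Camera axes: x right, y down, z forward; pixel columns grow to the right and rows downward; lengths in mm; the calibration is good to about 2 mm. A picture is of the moment at which its call begins: read the wrist's pose just before it. get_calibration takes no time and is no camera call.
- close_job(): hands the job in; it is judged then, once.
The state is a dict: "time": time; "joint_positions": joint angles; "dq": joint speeds; "tau": joint torques, N m; "tool_pos": TCP position; "tcp_rot": TCP orientation; "contact_force": force on the tool from outside, world axes, zero at the start; "moment": the same for the moment, N m; "grip_width": finger opening in mm; "finger_force": force on a finger pad.
Only numpy, scipy, OpenCV 4.12 (cv2) and the standard library are available. Lean on these libraries where they do the work, as an engineer would, in place of code of your own. Each camera call takes 0.05 s, during which the arm holds its last target. There are 200 camera calls.

## Working session

There is one attempt and no reset: what is moved stays moved. The work goes in short steps, Python scripts to look and compute and a tool call to move; the robot and the scene stay as the last step left them, time stands still between calls to the robot, and variables do not carry over. Pictures are saved under pics/ and viewed, at most 14 in all, crops included, and the job is handed in when it is done.

Besides the shell and the picture viewer there is one more tool, called after ">>>" as name(argument=value, ...), one argument or row to a line, values as JSON. arm_command: Moves the arm, as the interface text tells. Its arguments: {"type":"object","properties":{"gripper":{"type":"array"},"dp":{"type":"array"},"twist":{"type":"array"}},"required":["gripper","dp","twist"]}

```bash
mkdir -p pics; python3 - <<'E'
from plant import *
import cv2,numpy as np
print(get_obs())
for n in("side","top","wrist"):
    im=capture(n);cv2.imwrite(f"pics/{n}0.png",im[:,:,::-1])
    c=get_calibration(n);print(n,c)
E
```

```text
{'time': 0.0, 'joint_positions': array([ 9.68028304e-01,  3.42707163e-01,  1.52505843e+00, -1.59299966e-05,
        1.27540066e+00, -1.46027866e-01]), 'dq': array([-1.65465701e-04,  3.72735669e-04, -9.13210113e-04, -4.46804819e-06,
       -2.83363042e-04, -1.69970949e-03]), 'tau': array([-6.76736581e-04, -4.31236053e+01, -2.44217098e+01,  7.17036752e-02,
        5.60185465e-02, -1.33010640e-04]), 'tool_pos': array([231.2900924 , 470.82938184, 226.03859386]), 'tcp_rot': array([-3.14003358e+00, -2.13903040e-04,  2.68485698e+00]), 'contact_force': array([ 0.98577682, -0.71672169, -1.60968919]), 'moment': array([ 0.00319275, -0.02679728, -0.01849175]), 'finger_force': 0.0, 'grip_width': 91.68149446811346}
side {'mtx': array([[613.85987834,   0.        , 319.91173494],
       [  0.        , 613.85987834, 237.64313471],
       [  0.        ,   0.        ,   1.        ]]), 'position': array([437.73720739, 771.57437088, 904.31568661]), 'attitude': array([-2.40949229, -0.00739094, -2.98182703])}
top {'mtx': array([[457.62108294,   0.        , 317.30370923],
       [  0.        , 457.62108294, 244.52977272],
       [  0.        ,   0.        ,   1.        ]]), 'position': array([ 468.5498759 ,  -11.67501723, 1029.05115113]), 'attitude': array([-3.05837509,  0.03696671, -1.55484795])}
wrist {'mtx': array([[367.26076386,   0.        , 321.93334205],
       [  0.        , 367.26076386, 241.48940616],
       [  0.        ,   0.        ,   1.        ]]), 'mount': array([[-4.06603908e-04, -9.64661218e-01, -2.63493017e-01,
         6.98805229e+01],
       [ 9.99999899e-01, -4.43001464e-04,  7.87211154e-05,
        -1.16540171e+00],
       [-1.92666999e-04, -2.63492958e-01,  9.64661300e-01,
        -1.57372984e+02],
       [ 0.00000000e+00,  0.00000000e+00,  0.00000000e+00,
         1.00000000e+00]])}
```

View pics/top0.png

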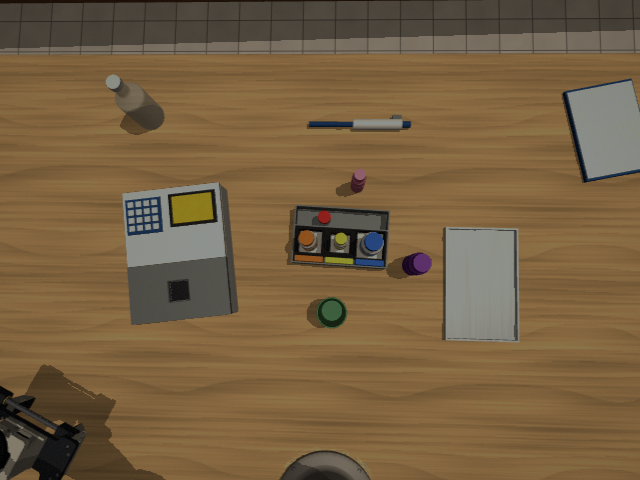

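View pics/side0.png

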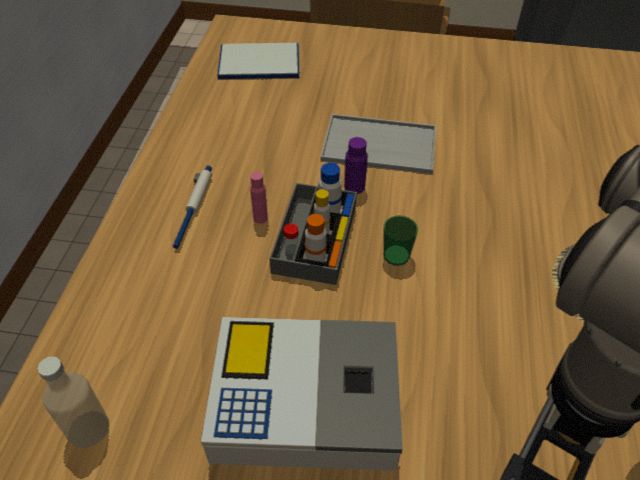

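Top view: bottles in row at px orange (307,239), yellow (340,240), blue (373,242); vial red (325,217); beaker (331,312); purple decoy (418,264), pink (358,180); tray corners about (445,228)–(519,341); well about (179,291). The side view agrees with this.

```bash
cat >h.py <<'E'
from plant import *
import cv2,numpy as np
from scipy.spatial.transform import Rotation as Rn
def cam(n,obs=None):
    c=get_calibration(n);K=c["mtx"]
    if n!="wrist": return K,Rn.from_euler('xyz',c["attitude"]).as_matrix(),c["position"]
    o=obs or get_obs();Rt=Rn.from_euler('xyz',o["tcp_rot"]).as_matrix();M=c["mount"]
    return K,Rt@M[:3,:3],Rt@M[:3,3]+o["tool_pos"]
def ray(C,px,z):
    K,R,p=C;d=R@np.linalg.inv(K)@np.array([px[0],px[1],1.]);return (p+d*(z-p[2])/d[2])
def proj(C,P):
    K,R,p=C;q=K@R.T@(np.asarray(P,float)-p);return q[:2]/q[2]
COL={"blue":(105,125,120,80),"orange":(8,16,150,90),"yellow":(22,34,150,80),"red":(0,4,170,90)}
def blobs(im,c,amin=20):
    h=cv2.cvtColor(im,cv2.COLOR_RGB2HSV);a,b,s,v=COL[c]
    m=cv2.inRange(h,(a,s,v),(b,255,255))
    if c=="red": m|=cv2.inRange(h,(176,s,v),(180,255,255))
    n,_,st,ce=cv2.connectedComponentsWithStats(m)
    return sorted([(int(st[i,4]),st[i,:4].tolist(),ce[i].round(1).tolist()) for i in range(1,n) if st[i,4]>=amin],reverse=True)[:4]
def delta(x,y,z,yaw=None):
    o=get_obs();Rt=Rn.from_euler('xyz',o["tcp_rot"]).as_matrix()
    d=Rt.T@(np.array([x,y,z])-o["tool_pos"])/25
    print("pos",o["tool_pos"].round(1),"yaw",round(o["tcp_rot"][2],3),"t",round(o["time"],1),"d",d.round(2),"tw",None if yaw is None else round(-np.degrees((yaw-o["tcp_rot"][2]+np.pi)%(2*np.pi)-np.pi)/5,2))
E
python3 - <<'E'
from h import *
im=cv2.imread("pics/top0.png")[:,:,::-1].copy();C=cam("top")
for c,z in(("blue",131),("orange",129),("yellow",127),("red",61)):
    for a,b,e in blobs(im,c): print(c,a,b,e,ray(C,e,z)[:2].round(1))
for n,z,ps in(("tray",12,[(445,228),(517,228),(519,341),(444,341)]),("tote",45,[(296,206),(389,210),(386,269),(292,264)]),("well",80,[(168,280),(188,279),(190,300),(170,301)]),("beaker",80,[(331,312)]),("purple",122,[(418,263)])):
    P=np.array([ray(C,p,z)[:2] for p in ps]);print(n,P.round(0).tolist(),P.mean(0).round(1))
E
```

```text
blue 257 [365, 232, 18, 19] [373.5, 241.0] [551.3 -87.5]
blue 158 [356, 259, 28, 7] [369.2, 262.2] [509.6 -79.4]
orange 177 [299, 230, 15, 15] [305.8, 237.3] [557.2  45.8]
orange 157 [295, 255, 28, 7] [308.5, 258.1] [516.1  39.7]
yellow 1105 [171, 192, 43, 32] [191.8, 207.4] [615.1 276.9]
yellow 165 [325, 257, 28, 8] [338.4, 260.1] [513.1 -19.2]
yellow 107 [335, 233, 12, 11] [340.4, 238.1] [556.6 -22.6]
red 123 [318, 210, 13, 13] [323.8, 216.4] [609.2  12.5]
tray [[593.0, -255.0], [595.0, -412.0], [350.0, -412.0], [346.0, -251.0]] [ 471.  -332.6]
tote [[634.0, 74.0], [627.0, -128.0], [499.0, -122.0], [507.0, 80.0]] [566.9 -23.9]
well [[469.0, 336.0], [471.0, 294.0], [428.0, 288.0], [425.0, 330.0]] [448.2 312.2]
beaker [[408.0, -6.0]] [408.4  -5.7]
purple [[510.0, -176.0]] [ 509.8 -175.8]
```

>>> arm_command(
  gripper=[90,90,90,90,90],
  dp=[
    [0,0,0],
    [0,0,0],
    [0,0,0],
    [0,0,0],
    [0,0,0],
  ],
  twist=[1,1,1,1,1],
)

```text
time: 0.78
tool_pos: [231.5, 471.0, 226.4]
tcp_rot: [-3.141, 0.0, 2.246]
contact_force: [0.5, -1.2, -0.5]
grip_width: 89.9
finger_force: 0.0
```

>>> arm_command(
  gripper=[90,90,90,90,90],
  dp=[
    [0,0,0],
    [0,0,0],
    [0,0,0],
    [0,0,0],
    [0,0,0],
  ],
  twist=[1,1,1,1,1],
)

```text
time: 1.4
tool_pos: [231.5, 471.0, 226.4]
tcp_rot: [-3.141, 0.0, 1.809]
contact_force: [-0.1, 0.3, -0.6]
grip_width: 90.2
finger_force: 0.0
```

>>> arm_command(
  gripper=[90,90,90,90,90],
  dp=[
    [0,0,0],
    [0,0,0],
    [0,0,0],
    [0,0,0],
    [0,0,0],
  ],
  twist=[1,1,1,0.2,0],
)

```text
time: 2.02
tool_pos: [231.5, 471.1, 226.6]
tcp_rot: [-3.141, 0.0, 1.534]
contact_force: [-0.6, -0.3, 0.4]
grip_width: 90.0
finger_force: 0.0
```

>>> arm_command(
  gripper=[90,90,90,90,90],
  dp=[
    [-0.96,0.67,0],
    [-0.96,0.67,0],
    [-0.96,0.67,0],
    [-0.96,0.67,0],
    [-0.96,0.67,0],
  ],
  twist=[0,0,0,0,0],
)

```text
time: 2.65
tool_pos: [311.1, 347.3, 226.7]
tcp_rot: [3.141, -0.0, 1.534]
contact_force: [0.5, 0.5, -0.0]
grip_width: 90.0
finger_force: 0.0
```

>>> arm_command(
  gripper=[90,90,90,90,90],
  dp=[
    [-0.96,0.67,0],
    [-0.96,0.67,0],
    [-0.96,0.67,0],
    [-0.96,0.67,0],
    [-0.96,0.67,0],
  ],
  twist=[0,0,0,0,0],
)

```text
time: 3.28
tool_pos: [390.3, 224.2, 226.8]
tcp_rot: [3.141, -0.0, 1.534]
contact_force: [-0.3, -0.7, -0.3]
grip_width: 89.7
finger_force: 0.0
```

>>> arm_command(
  gripper=[90,90,90,90,90],
  dp=[
    [-0.96,0.67,0],
    [-0.96,0.67,0],
    [-0.96,0.67,0],
    [-0.96,0.67,0],
    [-0.96,0.67,0],
  ],
  twist=[0,0,0,0,0],
)

```text
time: 3.9
tool_pos: [469.4, 101.1, 226.8]
tcp_rot: [3.141, -0.0, 1.534]
contact_force: [0.4, -0.2, -0.3]
grip_width: 90.3
finger_force: 0.0
```

>>> arm_command(
  gripper=[90,90,90,90,90],
  dp=[
    [-0.96,0.67,0],
    [-0.96,0.67,0],
    [-0.96,0.67,0],
    [-0.96,0.67,0],
    [0,0,0],
  ],
  twist=[0,0,0,0,0],
)

```text
time: 4.53
tool_pos: [532.9, 2.0, 226.3]
tcp_rot: [-3.141, 0.0, 1.532]
contact_force: [-0.2, 0.4, 0.5]
grip_width: 90.0
finger_force: 0.0
```

```bash
python3 - <<'E'
from h import *
o=get_obs();C=cam("wrist",o);im=capture("wrist");cv2.imwrite("pics/w1.png",im[:,:,::-1])
delta(550,-22,226,1.536)
for c,z in(("blue",131),("orange",129),("yellow",127),("red",61)):
    for a,b,e in blobs(im,c,60): print(c,a,b,e,ray(C,e,z)[:2].round(1),"z45",ray(C,e,45)[:2].round(1))
E
```

```text
pos [532.3   3.  226.4] yaw 1.532 t 4.6 d [-0.97  0.75  0.01] tw -0.04
blue 921 [329, 350, 45, 25] [351.0, 360.2] [552.2 -94.7] z45 [ 557.7 -151.3]
blue 913 [602, 154, 26, 98] [614.8, 201.7] [737.2  22.9] z45 [805.6   6.4]
blue 483 [301, 279, 14, 37] [307.1, 296.9] [520.6 -39.9] z45 [515.3 -77.8]
orange 1525 [334, 159, 44, 45] [355.6, 181.0] [558.1  44. ] z45 [565.4  35. ]
orange 938 [301, 141, 15, 67] [307.5, 173.9] [525.3  50.1] z45 [521.8  43.1]
yellow 970 [340, 251, 33, 39] [355.6, 270.4] [557.3 -21.9] z45 [564.1 -51.7]
yellow 885 [301, 208, 14, 66] [307.4, 240.4] [522.8   2.5] z45 [518.5 -19.5]
yellow 93 [334, 233, 31, 15] [347.7, 236.7] [552.    4.1] z45 [557.1 -17.4]
red 748 [393, 193, 32, 32] [408.2, 209.1] [610.4  10.1] z45 [614.1   7. ]
```

View pics/w1.png

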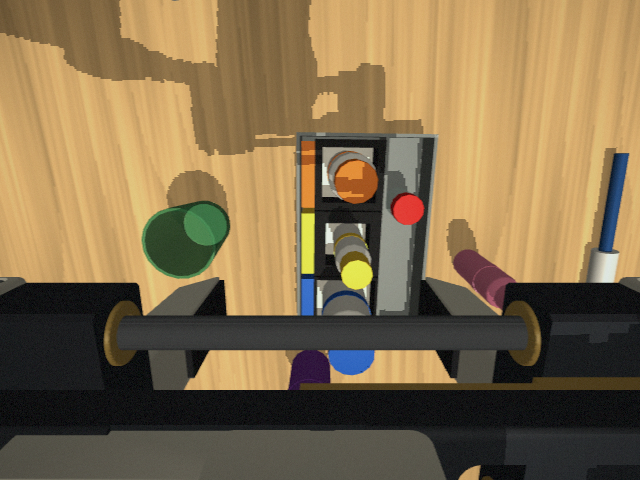

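Wrist view: orange cap at (355,181), yellow (356,270), vial cap (408,209), beaker well clear at (185,240). I'll grasp the yellow one first.

>>> arm_command(
  gripper=[90,90,90,90,90],
  dp=[
    [-0.5,0.5,0],
    [-0.46,0.5,0],
    [0,0,0.8],
    [0,0,0.9],
    [0,0,0.9],
  ],
  twist=[0,0,0,0,0],
)

```text
time: 5.2
tool_pos: [557.1, -21.9, 161.0]
tcp_rot: [3.141, 0.0, 1.533]
contact_force: [0.8, 0.3, 0.5]
grip_width: 90.6
finger_force: 0.0
```

>>> arm_command(
  gripper=[90,90,90,90,90],
  dp=[
    [0,0,0.9],
    [0,0,0.9],
    [0,0,0.9],
    [0,0,0.9],
    [0,0,0],
  ],
  twist=[0,0,0,0,0],
)

```text
time: 5.82
tool_pos: [555.8, -21.6, 70.2]
tcp_rot: [-3.138, -0.0, 1.533]
contact_force: [-0.0, -1.6, 1.4]
grip_width: 90.1
finger_force: 0.0
```

>>> arm_command(
  gripper=[60,10,10,10,10],
  dp=[
    [0,0,0],
    [0,0,0],
    [0,0,0],
    [0,0,0],
    [0,0,0],
  ],
  twist=[0,0,0,0,0],
)

```text
time: 6.45
tool_pos: [556.4, -21.5, 71.9]
tcp_rot: [3.141, -0.0, 1.533]
contact_force: [-0.5, -0.0, 0.2]
grip_width: 44.3
finger_force: 0.0
```

>>> arm_command(
  gripper=[10,10,10,10,10],
  dp=[
    [0,0,0],
    [0,0,0],
    [0,0,0],
    [0,0,0],
    [0,0,0],
  ],
  twist=[0,0,0,0,0],
)

```text
time: 7.08
tool_pos: [556.4, -21.5, 71.7]
tcp_rot: [3.142, -0.0, 1.533]
contact_force: [-0.2, 0.6, 0.2]
grip_width: 29.0
finger_force: 30.0
```

>>> arm_command(
  gripper=[10,10,10,10,10],
  dp=[
    [0,0,-0.2],
    [0,0,-0.4],
    [0,0,-0.8],
    [0,0,-0.8],
    [0,0,-0.8],
  ],
  twist=[0,0,0,0,0],
)

```text
time: 7.7
tool_pos: [556.5, -21.5, 148.2]
tcp_rot: [3.141, 0.0, 1.533]
contact_force: [-0.0, -0.5, -0.7]
grip_width: 28.7
finger_force: 30.0
```

>>> arm_command(
  gripper=[10,10,10,10,10],
  dp=[
    [0,0,-0.8],
    [0,0,-0.8],
    [0,0,-0.8],
    [-0.3,0,-0.6],
    [-0.85,0,0],
  ],
  twist=[0,0,0,0,0],
)

```text
time: 8.32
tool_pos: [555.9, -50.4, 223.6]
tcp_rot: [3.139, 0.0, 1.534]
contact_force: [-0.2, -0.6, -1.3]
grip_width: 29.3
finger_force: 30.0
```

>>> arm_command(
  gripper=[10,10,10,10,10],
  dp=[
    [-1,0,0],
    [-1,0,0],
    [-1,0,0],
    [-1,0,0],
    [-1,0,0],
  ],
  twist=[0,0,0,0,0],
)

```text
time: 8.95
tool_pos: [550.2, -176.4, 222.0]
tcp_rot: [-3.142, 0.0, 1.533]
contact_force: [-0.6, 0.4, 0.4]
grip_width: 29.1
finger_force: 30.0
```

>>> arm_command(
  gripper=[10,10,10,10,10],
  dp=[
    [-1,0,0],
    [-1,0,0],
    [-1,0,0],
    [-1,0,0],
    [-1,0,0],
  ],
  twist=[0,0,0,0,0],
)

```text
time: 9.57
tool_pos: [545.7, -301.6, 221.7]
tcp_rot: [3.142, -0.0, 1.533]
contact_force: [-0.4, -0.1, -0.6]
grip_width: 29.2
finger_force: 30.0
```

```bash
python3 - <<'E'
from h import *
o=get_obs();C=cam("wrist",o);im=capture("wrist")
cv2.imwrite("pics/w2.png",im[:,:,::-1])
delta(546,-300,67.2)
for X in(-124,124):
    for Y in(-79,79):print(proj(C,(471+X,-332+Y,12)).round())
E
```

```text
pos [ 545.3 -304.8  221.5] yaw 1.531 t 9.6 d [0.21 0.02 6.17] tw None
[145. 317.]
[118. 171.]
[371. 309.]
[370. 161.]
```

View pics/w2.png

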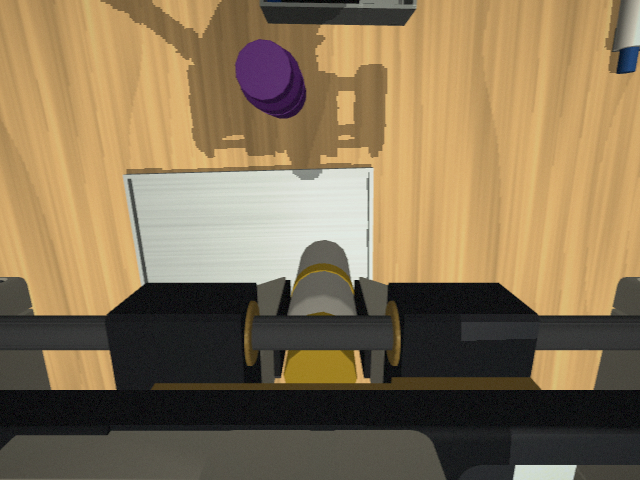

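The tray's near corners show at (126,174) and (372,167), within ~5 mm of the estimate, and the bottle is well inside it. I'll lower it.

>>> arm_command(
  gripper=[10,10,10,10,10],
  dp=[
    [0,0,0.9],
    [0,0,1],
    [0,0,1],
    [0,0,1],
    [0,0,1],
  ],
  twist=[0,0,0,0,0],
)

```text
time: 10.25
tool_pos: [545.8, -300.6, 98.4]
tcp_rot: [3.142, -0.0, 1.533]
contact_force: [0.8, 0.5, -0.6]
grip_width: 29.4
finger_force: 30.0
```

>>> arm_command(
  gripper=[10,10,10,10,10],
  dp=[
    [0,0,0.7],
    [0,0,0.3],
    [0,0,0.25],
    [0,0,0],
    [0,0,0],
  ],
  twist=[0,0,0,0,0],
)

```text
time: 10.88
tool_pos: [546.2, -300.3, 68.7]
tcp_rot: [3.14, 0.001, 1.533]
contact_force: [-0.1, -0.2, -0.7]
grip_width: 29.4
finger_force: 30.0
```

>>> arm_command(
  gripper=[10,10,40,66,66],
  dp=[
    [0,0,0.04],
    [0,0,0],
    [0,0,0],
    [0,0,0],
    [0,0,0],
  ],
  twist=[0,0,0,0,0],
)

```text
time: 11.5
tool_pos: [545.9, -300.0, 67.0]
tcp_rot: [3.141, 0.0, 1.533]
contact_force: [-0.3, -0.7, -0.1]
grip_width: 54.9
finger_force: 0.0
```

>>> arm_command(
  gripper=[66,66,66,66,66],
  dp=[
    [0,0,0],
    [0,0,-0.4],
    [0,0,-0.8],
    [0,0,-1],
    [0,0,-1],
  ],
  twist=[0,0,0,0,0],
)

```text
time: 12.12
tool_pos: [545.9, -300.0, 148.5]
tcp_rot: [3.141, 0.0, 1.533]
contact_force: [-0.6, -0.2, -0.4]
grip_width: 66.2
finger_force: 0.0
```

```bash
python3 - <<'E'
from h import *
delta(558,44.3,200,1.533)
o=get_obs();C=cam("wrist",o);im=capture("wrist")
for a,b,e in blobs(im,"yellow",40): print(a,b,e,ray(C,e,122)[:2])
C=cam("top");im=capture("top")
for c in("yellow","blue","orange"):
  for a,b,e in blobs(im,c,40): print(c,a,b,e,ray(C,e,122)[:2].round(1))
E
```

```text
pos [ 545.9 -300.   148.5] yaw 1.533 t 12.1 d [13.78 -0.04 -2.06] tw -0.0
1760 [303, 250, 43, 53] [323.9, 276.5] [ 547.26980666 -300.26340566]
139 [304, 227, 40, 15] [323.3, 231.4] [ 547.87228585 -275.54709069]
yellow 1118 [171, 192, 43, 32] [191.8, 207.4] [615.9 278.5]
yellow 171 [325, 257, 28, 8] [338.6, 260.1] [513.3 -19.6]
yellow 69 [477, 240, 7, 12] [480.4, 245.6] [ 545.7 -297.5]
blue 436 [126, 197, 36, 38] [144.4, 216.3] [596.7 375.1]
blue 259 [365, 232, 18, 19] [373.5, 241.1] [552.  -88.3]
blue 148 [355, 259, 28, 7] [367.9, 262.0] [510.4 -77.5]
blue 122 [310, 122, 42, 3] [331.1, 123.0] [792.  -1.]
orange 178 [299, 230, 15, 15] [305.8, 237.3] [557.9  46.3]
orange 165 [295, 255, 28, 7] [308.4, 258.0] [516.6  40.3]
```

>>> arm_command(
  gripper=[66,66,66,66,66],
  dp=[
    [0.78,0,-0.5],
    [1,0,0],
    [1,0,0],
    [1,0,0],
    [1,0,0],
  ],
  twist=[0,0,0,0,0],
)

```text
time: 12.85
tool_pos: [550.0, -177.8, 158.8]
tcp_rot: [-3.14, -0.001, 1.534]
contact_force: [0.5, -0.3, -0.3]
grip_width: 66.1
finger_force: 0.0
```

>>> arm_command(
  gripper=[66,66,66,66,66],
  dp=[
    [1,0,0],
    [1,0,0],
    [1,0,0],
    [1,0,0],
    [1,0,0],
  ],
  twist=[0,0,0,0,0],
)

```text
time: 13.48
tool_pos: [554.2, -53.1, 158.8]
tcp_rot: [-3.14, -0.001, 1.534]
contact_force: [0.5, 0.4, 1.4]
grip_width: 66.3
finger_force: 0.0
```

>>> arm_command(
  gripper=[66,66,66,66,66],
  dp=[
    [1,0,0],
    [1,0,0],
    [1,0,0],
    [1,0,0],
    [0,0,0],
  ],
  twist=[0,0,0,0,0],
)

```text
time: 14.1
tool_pos: [557.8, 47.0, 158.9]
tcp_rot: [-3.14, -0.0, 1.537]
contact_force: [0.6, 0.2, -0.0]
grip_width: 65.7
finger_force: 0.0
```

```bash
python3 - <<'E'
from h import *
delta(558,44.3,71,1.533)
C=cam("wrist");im=capture("wrist")
for a,b,e in blobs(im,"orange",40): print(a,b,e,ray(C,e,129)[:2])
for a,b,e in blobs(im,"yellow",40): print(a,b,e,ray(C,e,45)[:2])
for a,b,e in blobs(im,"red",40): print(a,b,e,ray(C,e,61)[:2])
E
```

```text
pos [557.8  47.  158.9] yaw 1.537 t 14.1 d [-0.11  0.02  3.52] tw 0.04
2671 [296, 243, 55, 62] [322.8, 274.2] [558.5767976   46.83469615]
1327 [266, 199, 18, 81] [275.2, 239.1] [534.1360115   67.36366879]
155 [300, 219, 47, 17] [323.0, 224.0] [559.6279386   74.64635695]
541 [268, 280, 17, 36] [276.0, 297.6] [519.56237087  -2.85014228]
45 [270, 350, 15, 3] [277.0, 351.0] [517.14560613 -50.93790412]
753 [376, 264, 35, 40] [388.8, 281.1] [606.57450732  14.53415173]
```

>>> arm_command(
  gripper=[66,66,66,66,66],
  dp=[
    [0,0,0.8],
    [0,0,0.9],
    [0,0,0.9],
    [0,0,0.9],
    [0,0,0],
  ],
  twist=[0,0,0,0,0],
)

```text
time: 14.78
tool_pos: [557.3, 43.8, 70.3]
tcp_rot: [-3.137, 0.0, 1.532]
contact_force: [0.5, -0.2, -0.4]
grip_width: 66.0
finger_force: 0.0
```

>>> arm_command(
  gripper=[20,20,20,20,20],
  dp=[
    [0,0,0],
    [0,0,0],
    [0,0,0],
    [0,0,0],
    [0,0,0],
  ],
  twist=[0,0,0,0,0],
)

```text
time: 15.4
tool_pos: [559.1, 44.2, 72.6]
tcp_rot: [3.141, -0.0, 1.533]
contact_force: [-0.8, -0.9, 5.0]
grip_width: 37.4
finger_force: 30.0
```

```bash
python3 - <<'E'
from h import *
delta(471,-362,221,1.533); print(get_obs()["finger_force"],get_obs()["grip_width"])
E
```

```text
pos [559.1  44.2  72.6] yaw 1.533 t 15.4 d [-16.37  -2.9   -5.94] tw -0.0
29.995746629865607 37.3633854770934
```

>>> arm_command(
  gripper=[20,20,20,20,20],
  dp=[
    [0,0,-0.3],
    [0,0,-0.7],
    [0,0,-1],
    [0,0,-1],
    [0,0,-1],
  ],
  twist=[0,0,0,0,0],
)

```text
time: 16.02
tool_pos: [558.6, 44.3, 172.7]
tcp_rot: [-3.141, -0.0, 1.533]
contact_force: [-0.1, -0.2, -2.2]
grip_width: 37.4
finger_force: 30.0
```

>>> arm_command(
  gripper=[20,20,20,20,20],
  dp=[
    [0,0,-1],
    [-0.3,0,-0.7],
    [-0.8,0,-0.3],
    [-1,0,0],
    [-1,0,0],
  ],
  twist=[0,0,0,0,0],
)

```text
time: 16.65
tool_pos: [555.4, -34.8, 221.4]
tcp_rot: [-3.14, 0.0, 1.533]
contact_force: [-0.3, -0.2, -2.8]
grip_width: 37.6
finger_force: 30.0
```

>>> arm_command(
  gripper=[20,20,20,20,20],
  dp=[
    [-1,0,0],
    [-1,0,0],
    [-1,0,0],
    [-1,0,0],
    [-1,-0.2,0],
  ],
  twist=[0,0,0,0,0],
)

```text
time: 17.27
tool_pos: [545.4, -159.7, 221.1]
tcp_rot: [-3.14, -0.0, 1.532]
contact_force: [-0.1, 0.0, -1.8]
grip_width: 37.3
finger_force: 30.0
```

>>> arm_command(
  gripper=[20,20,20,20,20],
  dp=[
    [-1,-0.4,0],
    [-1,-0.4,0],
    [-1,-0.4,0],
    [-1,-0.4,0],
    [-1,-0.4,0],
  ],
  twist=[0,0,0,0,0],
)

```text
time: 17.9
tool_pos: [490.1, -282.5, 221.2]
tcp_rot: [-3.14, -0.001, 1.532]
contact_force: [0.0, -0.6, -1.5]
grip_width: 37.4
finger_force: 30.0
```

>>> arm_command(
  gripper=[20,20,20,20,20],
  dp=[
    [-1,-0.4,0],
    [-1,-0.3,0],
    [-0.27,0,0.5],
    [0,0,0.9],
    [0,0,1],
  ],
  twist=[0,0,0,0,0],
)

```text
time: 18.52
tool_pos: [471.4, -336.6, 160.2]
tcp_rot: [-3.141, -0.001, 1.533]
contact_force: [0.4, 0.1, -1.6]
grip_width: 37.4
finger_force: 30.0
```

```bash
python3 - <<'E'
from h import *
delta(471,-362,67.5,1.533)
E
```

```text
pos [ 471.4 -336.6  160.2] yaw 1.533 t 18.5 d [-1.02  0.02  3.71] tw -0.0
```

>>> arm_command(
  gripper=[20,20,20,20,20],
  dp=[
    [-1,0,0],
    [0,0,0.7],
    [0,0,1],
    [0,0,1],
    [0,0,0.5],
  ],
  twist=[0,0,0,0,0],
)

```text
time: 19.15
tool_pos: [470.0, -360.8, 79.5]
tcp_rot: [-3.139, -0.003, 1.533]
contact_force: [0.2, 1.3, -1.3]
grip_width: 37.1
finger_force: 30.0
```

>>> arm_command(
  gripper=[20,20,20,20,20],
  dp=[
    [0,0,0.25],
    [0,0,0.2],
    [0,0,0],
    [0,0,0],
    [0,0,0],
  ],
  twist=[0,0,0,0,0],
)

```text
time: 19.77
tool_pos: [471.1, -362.2, 71.2]
tcp_rot: [3.141, 0.001, 1.533]
contact_force: [0.1, 0.8, -1.5]
grip_width: 37.6
finger_force: 30.0
```

>>> arm_command(
  gripper=[20,20,20,20,20],
  dp=[
    [0,0,0.07],
    [0,0,0.06],
    [0,0,0],
    [0,0,0],
    [0,0,0],
  ],
  twist=[0,0,0,0,0],
)

```text
time: 20.4
tool_pos: [470.9, -362.1, 67.6]
tcp_rot: [3.141, 0.0, 1.533]
contact_force: [-2.3, -0.2, 1.6]
grip_width: 37.5
finger_force: 30.0
```

>>> arm_command(
  gripper=[30,50,66,66,66],
  dp=[
    [0,0,0.02],
    [0,0,0],
    [0,0,0],
    [0,0,0],
    [0,0,0],
  ],
  twist=[0,0,0,0,0],
)

```text
time: 21.02
tool_pos: [470.9, -361.9, 66.8]
tcp_rot: [-3.142, -0.0, 1.533]
contact_force: [0.3, 0.3, 0.0]
grip_width: 65.5
finger_force: 0.0
```

>>> arm_command(
  gripper=[74,74,74,74,74],
  dp=[
    [0,0,-0.3],
    [0,0,-0.8],
    [0,0,-1],
    [0,0,-1],
    [0,0,-0.8],
  ],
  twist=[0,0,0,0,0],
)

```text
time: 21.65
tool_pos: [471.1, -362.1, 166.2]
tcp_rot: [3.14, 0.001, 1.533]
contact_force: [-0.1, -0.4, -0.6]
grip_width: 73.8
finger_force: 0.0
```

```bash
python3 - <<'E'
from h import *
delta(551.8,-87.8,71,1.533)
C=cam("wrist");im=capture("wrist")
for a,b,e in blobs(im,"orange",40): print(a,b,e,ray(C,e,124)[:2])
E
```

```text
pos [ 471.1 -362.1  166.2] yaw 1.533 t 21.6 d [11.09  2.81  3.8 ] tw -0.0
1981 [295, 242, 51, 50] [320.0, 266.7] [ 470.3806931 -362.2632062]
62 [299, 214, 45, 14] [320.2, 218.0] [ 471.62115746 -333.80963857]
```

>>> arm_command(
  gripper=[74,74,74,74,74],
  dp=[
    [0.6,0.3,0],
    [1,0.3,0],
    [1,0.3,0],
    [1,0.3,0],
    [1,0.3,0],
  ],
  twist=[0,0,0,0,0],
)

```text
time: 22.32
tool_pos: [512.7, -246.2, 163.1]
tcp_rot: [-3.14, -0.002, 1.533]
contact_force: [-0.6, 0.4, 0.0]
grip_width: 73.9
finger_force: 0.0
```

>>> arm_command(
  gripper=[74,74,74,74,74],
  dp=[
    [1,0.3,0],
    [1,0.3,0],
    [1,0.3,0],
    [1,0.3,0],
    [1,0.1,0],
  ],
  twist=[0,0,0,0,0],
)

```text
time: 22.95
tool_pos: [549.7, -122.6, 163.1]
tcp_rot: [-3.14, -0.001, 1.534]
contact_force: [-0.5, 0.7, -0.3]
grip_width: 74.2
finger_force: 0.0
```

>>> arm_command(
  gripper=[74,74,74,74,74],
  dp=[
    [1,0,0],
    [0.5,0,0],
    [0,0,0],
    [0,0,0],
    [0,0,0],
  ],
  twist=[0,0,0,0,0],
)

```text
time: 23.58
tool_pos: [551.3, -88.1, 164.4]
tcp_rot: [-3.142, 0.0, 1.532]
contact_force: [0.1, -0.3, 0.1]
grip_width: 74.0
finger_force: 0.0
```

```bash
python3 - <<'E'
from h import *
delta(551.8,-87.8,71,1.533)
C=cam("wrist");im=capture("wrist");cv2.imwrite("pics/w3.png",im[:,:,::-1])
for a,b,e in blobs(im,"blue",40): print(a,b,e,ray(C,e,131)[:2])
for a,b,e in blobs(im,"red",40): print(a,b,e,ray(C,e,61)[:2])
E
```

```text
pos [551.3 -88.1 164.4] yaw 1.532 t 23.6 d [0.01 0.02 3.73] tw -0.01
3585 [291, 234, 66, 71] [323.5, 269.7] [552.57396512 -86.9512455 ]
1327 [266, 191, 18, 82] [274.8, 232.3] [527.36474516 -64.76591667]
150 [295, 210, 56, 20] [322.6, 215.4] [553.26139713 -56.59184422]
1482 [382, 72, 44, 45] [403.9, 93.9] [609.92080838   9.29912435]
```

View pics/w3.png

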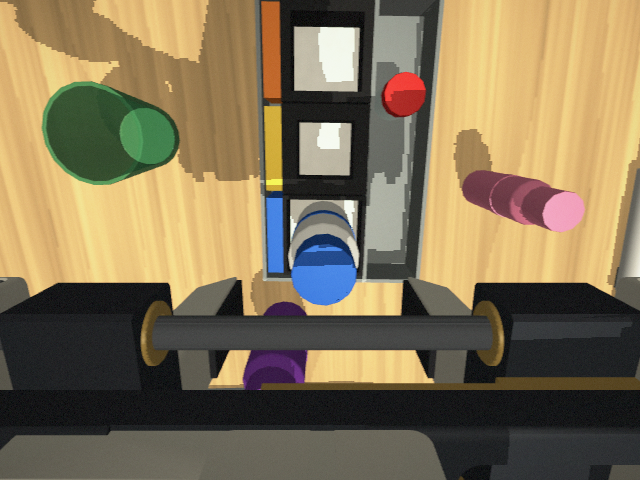

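The view shows the blue cap centred at (323,270). The orange cell floor spans (292–360, 25–92) and the yellow one (298–353, 122–177).

>>> arm_command(
  gripper=[74,74,74,74,74],
  dp=[
    [0,0,0.7],
    [0,0,1],
    [0,0,1],
    [0,0,1],
    [0,0,0],
  ],
  twist=[0,0,0,0,0],
)

```text
time: 24.25
tool_pos: [550.1, -87.4, 70.4]
tcp_rot: [-3.138, -0.001, 1.532]
contact_force: [0.6, -0.3, 1.1]
grip_width: 73.9
finger_force: 0.0
```

>>> arm_command(
  gripper=[30,30,30,30,30],
  dp=[
    [0,0,0],
    [0,0,0],
    [0,0,0],
    [0,0,0],
    [0,0,0],
  ],
  twist=[0,0,0,0,0],
)

```text
time: 24.88
tool_pos: [551.9, -87.4, 72.6]
tcp_rot: [3.14, 0.0, 1.533]
contact_force: [0.5, 0.3, 5.0]
grip_width: 45.2
finger_force: 30.0
```

```bash
python3 - <<'E'
from h import *
delta(396,-302,67,1.533); print(get_obs()["finger_force"],get_obs()["grip_width"])
M=get_calibration("wrist")["mount"];Rt=Rn.from_euler('xyz',[np.pi,0,1.533]).as_matrix()
C=(get_calibration("wrist")["mtx"],Rt@M[:3,:3],Rt@M[:3,3]+[551.3,-88.1,164.2])
for n,z,ps in(("floor or",9,[(292,25),(360,92)]),("floor ye",9,[(298,122),(353,177)]),("rim ye",45,[(285,106),(368,189)])):
    P=np.array([ray(C,p,z)[:2] for p in ps]);print(n,P.round(1).tolist(),P.mean(0).round(1))
E
```

```text
pos [551.9 -87.4  72.6] yaw 1.533 t 24.9 d [-8.81 -5.91  0.22] tw -0.0
29.998826185183134 45.23284365901166
floor or [[534.8, 67.2], [586.0, 17.7]] [560.4  42.5]
floor ye [[535.5, -3.0], [579.3, -48.8]] [557.4 -25.9]
rim ye [[529.0, 6.3], [587.6, -54.7]] [558.3 -24.2]
```

>>> arm_command(
  gripper=[30,30,30,30,30],
  dp=[
    [0,0,-0.3],
    [0,0,-0.7],
    [0,0,-1],
    [0,0,-1],
    [0,0,-1],
  ],
  twist=[0,0,0,0,0],
)

```text
time: 25.5
tool_pos: [550.9, -87.2, 172.6]
tcp_rot: [-3.14, -0.0, 1.533]
contact_force: [-0.4, -0.7, -1.7]
grip_width: 45.4
finger_force: 30.0
```

>>> arm_command(
  gripper=[30,30,30,30,30],
  dp=[
    [0,0,-1],
    [0,0,-1],
    [-0.3,0,0],
    [-0.7,-0.4,0],
    [-1,-0.7,0],
  ],
  twist=[0,0,0,0,0],
)

```text
time: 26.12
tool_pos: [520.5, -137.1, 220.2]
tcp_rot: [-3.139, -0.001, 1.534]
contact_force: [0.6, -0.7, -1.5]
grip_width: 45.3
finger_force: 30.0
```

>>> arm_command(
  gripper=[30,30,30,30,30],
  dp=[
    [-1,-0.7,0],
    [-1,-0.7,0],
    [-1,-0.7,0],
    [-1,-0.7,0],
    [-1,-0.7,0],
  ],
  twist=[0,0,0,0,0],
)

```text
time: 26.75
tool_pos: [427.5, -258.9, 220.4]
tcp_rot: [-3.139, -0.002, 1.532]
contact_force: [0.3, -0.4, -1.5]
grip_width: 45.1
finger_force: 30.0
```

>>> arm_command(
  gripper=[30,30,30,30,30],
  dp=[
    [-1,-0.7,0],
    [-0.8,-0.6,0],
    [0,0,0],
    [0,0,0],
    [0,0,0],
  ],
  twist=[0,0,0,0,0],
)

```text
time: 27.38
tool_pos: [395.7, -301.0, 221.6]
tcp_rot: [-3.141, -0.001, 1.534]
contact_force: [-0.2, 0.0, -1.4]
grip_width: 45.1
finger_force: 30.0
```

```bash
python3 - <<'E'
from h import *
delta(396,-302,67.5,1.533)
E
```

```text
pos [ 395.7 -301.   221.6] yaw 1.534 t 27.4 d [-0.04  0.01  6.16] tw 0.01
```

>>> arm_command(
  gripper=[30,30,30,30,30],
  dp=[
    [0,0,0.7],
    [0,0,1],
    [0,0,1],
    [0,0,1],
    [0,0,1],
  ],
  twist=[0,0,0,0,0],
)

```text
time: 28.0
tool_pos: [396.1, -301.0, 103.7]
tcp_rot: [3.141, 0.0, 1.534]
contact_force: [0.4, -0.0, -1.6]
grip_width: 45.0
finger_force: 30.0
```

>>> arm_command(
  gripper=[30,30,30,30,30],
  dp=[
    [0,0,0.8],
    [0,0,0.4],
    [0,0,0.2],
    [0,0,0],
    [0,0,0],
  ],
  twist=[0,0,0,0,0],
)

```text
time: 28.62
tool_pos: [396.0, -301.9, 70.1]
tcp_rot: [3.141, 0.001, 1.533]
contact_force: [-0.6, -0.2, -1.9]
grip_width: 45.5
finger_force: 30.0
```

>>> arm_command(
  gripper=[30,30,30,30,30],
  dp=[
    [0,0,0.04],
    [0,0,0],
    [0,0,0],
    [0,0,0],
    [0,0,0],
  ],
  twist=[0,0,0,0,0],
)

```text
time: 29.25
tool_pos: [395.6, -301.6, 68.5]
tcp_rot: [3.142, -0.0, 1.533]
contact_force: [-0.5, 0.7, -2.1]
grip_width: 45.2
finger_force: 30.0
```

>>> arm_command(
  gripper=[30,30,30,30,30],
  dp=[
    [0,0,0.05],
    [0,0,0],
    [0,0,0],
    [0,0,0],
    [0,0,0],
  ],
  twist=[0,0,0,0,0],
)

```text
time: 29.88
tool_pos: [395.8, -301.7, 67.6]
tcp_rot: [3.141, 0.0, 1.533]
contact_force: [-0.7, 1.2, 5.3]
grip_width: 45.1
finger_force: 30.0
```

>>> arm_command(
  gripper=[40,55,70,74,74],
  dp=[
    [0,0,0],
    [0,0,0],
    [0,0,0],
    [0,0,0],
    [0,0,0],
  ],
  twist=[0,0,0,0,0],
)

```text
time: 30.5
tool_pos: [395.6, -301.5, 67.1]
tcp_rot: [-3.142, -0.0, 1.533]
contact_force: [0.4, -0.9, -0.7]
grip_width: 73.5
finger_force: 0.0
```

>>> arm_command(
  gripper=[74,74,74,74,74],
  dp=[
    [0,0,-0.3],
    [0,0,-0.7],
    [0,0,-1],
    [0,0,-1],
    [0,0,-0.7],
  ],
  twist=[0,0,0,0,0],
)

```text
time: 31.12
tool_pos: [395.9, -301.8, 161.4]
tcp_rot: [3.14, 0.001, 1.533]
contact_force: [-0.3, 0.0, -0.3]
grip_width: 74.2
finger_force: 0.0
```

```bash
python3 - <<'E'
from h import *
delta(610,10.5,160,1.533)
C=cam("top");im=capture("top")
for c,z in(("yellow",122),("blue",126),("orange",124),("red",61)):
  for a,b,e in blobs(im,c,40): print(c,a,b,e,ray(C,e,z)[:2].round(1))
E
```

```text
pos [ 395.9 -301.8  161.4] yaw 1.533 t 31.1 d [12.81  8.08  0.05] tw -0.0
yellow 1115 [171, 192, 43, 32] [191.8, 207.4] [615.9 278.5]
yellow 169 [325, 257, 28, 8] [338.5, 260.1] [513.3 -19.4]
yellow 107 [476, 240, 12, 12] [481.7, 245.4] [ 546.2 -300. ]
blue 392 [126, 197, 36, 38] [144.5, 216.4] [595.9 373.1]
blue 162 [355, 259, 29, 7] [368.9, 262.1] [510.  -79.2]
blue 131 [480, 314, 8, 19] [483.9, 323.3] [ 395.2 -300.9]
blue 87 [587, 170, 53, 11] [612.3, 174.9] [ 687.7 -553.3]
orange 158 [295, 255, 28, 7] [308.5, 258.1] [516.3  40. ]
red 124 [318, 210, 13, 13] [323.8, 216.4] [609.2  12.5]
```

>>> arm_command(
  gripper=[74,74,74,74,74],
  dp=[
    [0.8,0.1,0],
    [1,0.7,0],
    [1,0.7,0],
    [1,0.7,0],
    [1,0.7,0],
  ],
  twist=[0,0,0,0,0],
)

```text
time: 31.8
tool_pos: [472.5, -182.2, 158.8]
tcp_rot: [-3.14, -0.001, 1.533]
contact_force: [-0.0, -0.2, -0.4]
grip_width: 74.1
finger_force: 0.0
```

>>> arm_command(
  gripper=[74,74,74,74,74],
  dp=[
    [1,0.7,0],
    [1,0.7,0],
    [1,0.7,0],
    [1,0.7,0],
    [1,0.7,0],
  ],
  twist=[0,0,0,0,0],
)

```text
time: 32.42
tool_pos: [564.4, -60.6, 158.7]
tcp_rot: [-3.14, -0.001, 1.533]
contact_force: [-0.3, -0.2, -0.1]
grip_width: 74.0
finger_force: 0.0
```

>>> arm_command(
  gripper=[74,74,74,74,74],
  dp=[
    [1,0.7,0],
    [1,0.7,0],
    [0,0.3,0],
    [0,0,0],
    [0,0,0],
  ],
  twist=[0,0,-1,-1,-1],
)

```text
time: 33.05
tool_pos: [608.2, -13.0, 158.4]
tcp_rot: [-3.139, -0.001, 1.798]
contact_force: [0.5, -0.8, 0.6]
grip_width: 74.3
finger_force: 0.0
```

>>> arm_command(
  gripper=[74,74,74,74,74],
  dp=[
    [0,0,0],
    [0,0,0],
    [0,0,0],
    [0,0,0],
    [0,0,0],
  ],
  twist=[-1,-1,-1,-1,-1],
)

```text
time: 33.67
tool_pos: [608.1, -13.2, 158.6]
tcp_rot: [-3.14, -0.002, 2.234]
contact_force: [0.2, 0.6, -0.2]
grip_width: 74.0
finger_force: 0.0
```

>>> arm_command(
  gripper=[74,74,74,74,74],
  dp=[
    [0,0,0],
    [0,0,0],
    [0,0,0],
    [0,0,0],
    [0,0,0],
  ],
  twist=[-1,-1,-1,-1,-1],
)

```text
time: 34.3
tool_pos: [608.1, -13.2, 158.5]
tcp_rot: [-3.141, -0.002, 2.671]
contact_force: [0.2, 0.4, -0.2]
grip_width: 74.2
finger_force: 0.0
```

>>> arm_command(
  gripper=[60,60,60,60,60],
  dp=[
    [0,0,0],
    [0,0,0],
    [0,0,0],
    [0,0,0],
    [0,0,0],
  ],
  twist=[-1,-1,-1,-1,-1],
)

```text
time: 34.92
tool_pos: [608.1, -13.2, 158.5]
tcp_rot: [3.141, -0.002, 3.107]
contact_force: [0.2, -0.3, 0.5]
grip_width: 59.9
finger_force: 0.0
```

```bash
python3 - <<'E'
from h import *
delta(610,11,30,3.104)
C=cam("wrist");im=capture("wrist");cv2.imwrite("pics/w4.png",im[:,:,::-1])
for a,b,e in blobs(im,"red",40): print(a,b,e,ray(C,e,61)[:2])
E
```

```text
pos [608.1 -13.2 158.5] yaw 3.107 t 34.9 d [-0.06  0.97  5.14] tw 0.04
1187 [337, 223, 37, 40] [354.5, 242.8] [608.82347687   8.90010824]
```

View pics/w4.png

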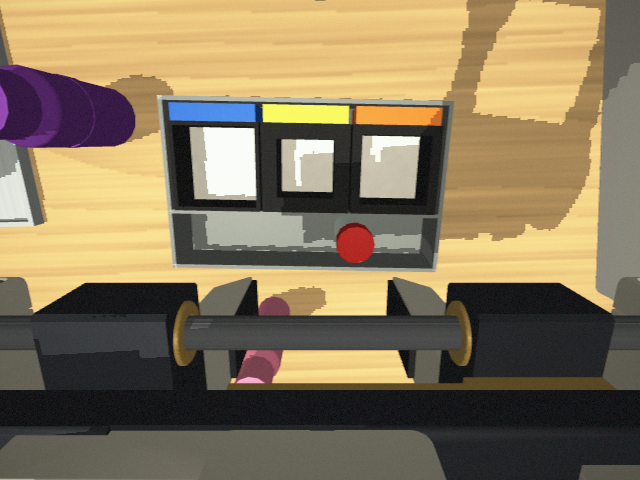

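The view shows the red cap at (354,243) in the trench, and cell floors centred near blue (224,163), yellow (308,166) and orange (389,167). The pink decoy stands behind the trench, so I'll check that clearance.

```bash
python3 - <<'E'
from h import *
C=cam("wrist")
for n,px in(("blue",(224.5,163.5)),("yel",(307.5,165.5)),("or",(390,167))): print(n,ray(C,px,9)[:2].round(1))
for n,px in(("bblue",(212,113)),("byel",(306,114)),("bor",(398,116))): print(n,ray(C,px,45)[:2].round(1))
print("pink lo",ray(C,(275,305),15)[:2])
im=cv2.imread("pics/top0.png");h=cv2.cvtColor(im,cv2.COLOR_BGR2HSV)
m=cv2.inRange(h,(155,60,60),(175,255,255));ys,xs=np.nonzero(m[150:210,330:390])
xs=xs+330;ys=ys+150;print(xs.min(),xs.max(),ys.min(),ys.max())
T=cam("top");print(ray(T,(xs.mean(),ys.min()+5),118),ray(T,(357,188),5))
im=cv2.imread("pics/w3.png");h=cv2.cvtColor(im,cv2.COLOR_BGR2HSV);
M=get_calibration("wrist")["mount"];Rt=Rn.from_euler('xyz',[np.pi,0,1.533]).as_matrix()
W=(get_calibration("wrist")["mtx"],Rt@M[:3,:3],Rt@M[:3,3]+[551.3,-88.1,164.2])
print(ray(W,(563,210),118),ray(W,(475,187),15))
E
```

```text
blue [552.5 -92.7]
yel [556.2 -24.8]
or [559.6  42.9]
bblue [516.  -88.5]
byel [518.8 -22.9]
bor [522.1  41.4]
pink lo [676.81742368 -58.57363175]
352 365 169 189
[687.95030422 -58.53734085 118.        ] [682.92731036 -60.2878       5.        ]
[686.40349703 -60.09679387 118.        ] [678.38345265 -59.28212421  15.        ]
```

>>> arm_command(
  gripper=[60,60,60,60,60],
  dp=[
    [-0.05,0.93,0.2],
    [0,0,0.9],
    [0,0,0.9],
    [0,0,0.9],
    [0,0,0.9],
  ],
  twist=[0,0,0,0,0],
)

```text
time: 35.6
tool_pos: [610.3, 9.8, 63.2]
tcp_rot: [3.141, -0.002, 3.103]
contact_force: [-0.7, 0.1, -0.3]
grip_width: 60.1
finger_force: 0.0
```

>>> arm_command(
  gripper=[60,60,60,60,60],
  dp=[
    [0,0,0.5],
    [0,0,0.5],
    [0,0,0.3],
    [0,0,0],
    [0,0,0],
  ],
  twist=[0,0,0,0,0],
)

```text
time: 36.22
tool_pos: [611.7, 8.7, 32.8]
tcp_rot: [3.142, 0.001, 3.104]
contact_force: [-0.1, 1.3, 0.4]
grip_width: 60.1
finger_force: 0.0
```

>>> arm_command(
  gripper=[10,10,10,10,10],
  dp=[
    [0,0,0],
    [0,0,0],
    [0,0,0],
    [0,0,0],
    [0,0,0],
  ],
  twist=[0,0,0,0,0],
)

```text
time: 36.85
tool_pos: [611.3, 8.8, 32.3]
tcp_rot: [3.141, 0.0, 3.104]
contact_force: [0.2, 0.7, 1.1]
grip_width: 27.0
finger_force: 30.0
```

```bash
python3 - <<'E'
from h import *
delta(448,312,91,3.104);o=get_obs();print(o["finger_force"],o["grip_width"],o["contact_force"])
E
```

```text
pos [611.3   8.8  32.3] yaw 3.104 t 36.9 d [ 6.99 11.87 -2.35] tw -0.0
29.998359829187393 27.035125086879987 [0.23670344 0.67083575 1.10539835]
```

>>> arm_command(
  gripper=[10,10,10,10,10],
  dp=[
    [0,0,-0.3],
    [0,0,-0.7],
    [0,0,-1],
    [0,0,-1],
    [0,0,-1],
  ],
  twist=[0,0,0,0,0],
)

```text
time: 37.48
tool_pos: [611.6, 8.7, 134.5]
tcp_rot: [-3.142, 0.002, 3.104]
contact_force: [-0.1, 0.5, -0.5]
grip_width: 27.3
finger_force: 30.0
```

>>> arm_command(
  gripper=[10,10,10,10,10],
  dp=[
    [0,0,-1],
    [0,0,-1],
    [0.3,0.4,0],
    [0.6,0.8,0],
    [0.6,1,0],
  ],
  twist=[0,0,0,0,0],
)

```text
time: 38.1
tool_pos: [574.4, 66.0, 181.4]
tcp_rot: [3.141, -0.002, 3.103]
contact_force: [-0.8, 0.5, -0.8]
grip_width: 27.2
finger_force: 30.0
```

>>> arm_command(
  gripper=[10,10,10,10,10],
  dp=[
    [0.6,1,0],
    [0.6,1,0],
    [0.6,1,0],
    [0.6,1,0],
    [0.6,1,0],
  ],
  twist=[0,0,0,0,0],
)

```text
time: 38.72
tool_pos: [503.9, 194.0, 181.5]
tcp_rot: [-3.141, -0.002, 3.104]
contact_force: [-0.6, -0.2, -0.2]
grip_width: 27.3
finger_force: 30.0
```

>>> arm_command(
  gripper=[10,10,10,10,10],
  dp=[
    [0.6,1,0],
    [0.6,1,0],
    [0.7,1,0],
    [0.6,1,0],
    [0,0,0],
  ],
  twist=[0,0,0,0,0],
)

```text
time: 39.35
tool_pos: [445.0, 296.5, 181.6]
tcp_rot: [-3.141, -0.001, 3.107]
contact_force: [1.0, -0.4, -0.5]
grip_width: 27.5
finger_force: 30.0
```

```bash
python3 - <<'E'
from h import *
delta(448,312,93.5,3.104)
o=get_obs();C=cam("wrist",o);im=capture("wrist");cv2.imwrite("pics/w5.png",im[:,:,::-1])
print(proj(C,(448,312,80)))
E
```

```text
pos [445.  296.5 181.6] yaw 3.107 t 39.4 d [-0.1   0.62  3.52] tw 0.03
[345.19562272 244.5311801 ]
```

View pics/w5.png

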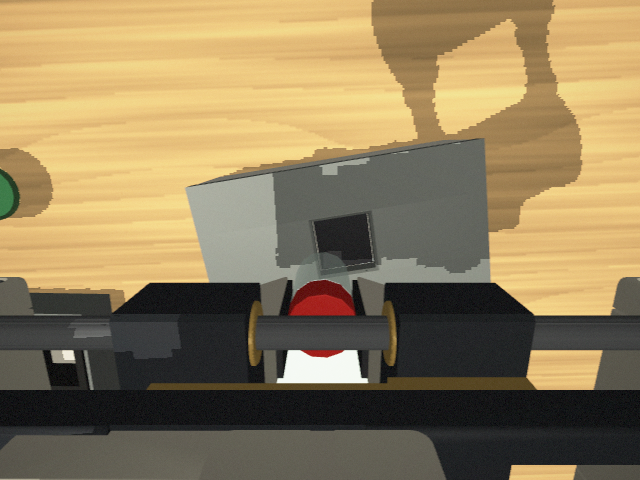

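Well opening corners are at about (311,219), (371,210), (378,265) and (317,274), centre (344,242), against a predicted (345,244). I'll check the vial offset in the grip.

```bash
python3 - <<'E'
from h import *
o=get_obs();C=cam("wrist",o);im=cv2.imread("pics/w5.png")[:,:,::-1].copy()
print(np.mean([ray(C,p,80)[:2] for p in((311,219),(371,210),(378,265),(317,274))],0))
print(blobs(im,"red"),"top if centred",proj(C,o["tool_pos"]+[0,0,28.7]),proj(C,o["tool_pos"]+[-14,0,28.7]),proj(C,o["tool_pos"]+[14,0,28.7]))
E
```

```text
[447.38946037 310.34210772]
[(1818, [289, 280, 66, 36], [321.8, 300.1]), (204, [302, 350, 41, 7], [322.0, 352.4])] top if centred [325.58841085 329.01366487] [324.34909874 295.65990301] [326.76549984 360.69280809]
```

>>> arm_command(
  gripper=[10,10,10,10,10],
  dp=[
    [-0.16,0.59,0],
    [0,0,0.5],
    [0,0,1],
    [0,0,0.7],
    [0,0,0.3],
  ],
  twist=[0,0,0,0,0],
)

```text
time: 40.02
tool_pos: [451.1, 308.9, 117.9]
tcp_rot: [-3.14, -0.003, 3.103]
contact_force: [-0.1, 0.1, -0.4]
grip_width: 27.3
finger_force: 30.0
```

```bash
python3 - <<'E'
from h import *
delta(449.5,311,93.8,3.104)
E
```

```text
pos [451.1 308.9 117.9] yaw 3.103 t 40.0 d [0.06 0.08 0.96] tw -0.01
```

>>> arm_command(
  gripper=[10,10,10,10,10],
  dp=[
    [0.04,0.06,0],
    [0,0,0.4],
    [0,0,0.3],
    [0,0,0.15],
    [0,0,0],
  ],
  twist=[0,0,0,0,0],
)

```text
time: 40.65
tool_pos: [450.5, 311.2, 98.2]
tcp_rot: [-3.141, -0.0, 3.104]
contact_force: [0.1, -0.5, 0.3]
grip_width: 27.1
finger_force: 30.0
```

>>> arm_command(
  gripper=[10,10,10,10,10],
  dp=[
    [0,0,0.05],
    [0,0,0],
    [0,0,0],
    [0,0,0],
    [0,0,0],
  ],
  twist=[0,0,0,0,0],
)

```text
time: 41.28
tool_pos: [450.7, 311.3, 97.3]
tcp_rot: [3.141, 0.0, 3.104]
contact_force: [0.2, -0.2, -0.7]
grip_width: 27.5
finger_force: 30.0
```

>>> arm_command(
  gripper=[10,10,10,10,10],
  dp=[
    [0.04,0,0.08],
    [0,0,0.05],
    [0,0,0],
    [0,0,0],
    [0,0,0],
  ],
  twist=[0,0,0,0,0],
)

```text
time: 41.9
tool_pos: [449.7, 311.4, 94.1]
tcp_rot: [3.141, 0.0, 3.104]
contact_force: [-0.4, -0.2, -1.2]
grip_width: 27.1
finger_force: 30.0
```

>>> arm_command(
  gripper=[10,10,10,10,10],
  dp=[
    [0,0,0.04],
    [0,0,0],
    [0,0,0],
    [0,0,0],
    [0,0,0],
  ],
  twist=[0,0,0,0,0],
)

```text
time: 42.52
tool_pos: [449.8, 311.4, 93.2]
tcp_rot: [3.141, 0.0, 3.104]
contact_force: [-1.0, -0.0, 4.4]
grip_width: 27.1
finger_force: 30.0
```

>>> arm_command(
  gripper=[25,40,55,60,60],
  dp=[
    [0,0,0],
    [0,0,0],
    [0,0,0],
    [0,0,0],
    [0,0,0],
  ],
  twist=[0,0,0,0,0],
)

```text
time: 43.15
tool_pos: [449.6, 311.3, 92.8]
tcp_rot: [-3.142, -0.0, 3.104]
contact_force: [0.6, -0.3, 0.6]
grip_width: 59.1
finger_force: 0.0
```

>>> arm_command(
  gripper=[60,60,60,60,60],
  dp=[
    [0,0,0],
    [0,0,-0.5],
    [0,0,-1],
    [0,0,-1],
    [0,0,-1],
  ],
  twist=[0,0,0,0,0],
)

```text
time: 43.78
tool_pos: [449.8, 311.4, 182.3]
tcp_rot: [3.141, 0.001, 3.104]
contact_force: [0.8, 1.0, -0.5]
grip_width: 59.9
finger_force: 0.0
```

```bash
python3 - <<'E'
from h import *
o=get_obs();delta(395.7,-301.5,165,1.533)
C=cam("wrist",o);im=capture("wrist");cv2.imwrite("pics/w6.png",im[:,:,::-1])
for a,b,e in blobs(im,"red",40): print(a,b,e,ray(C,e,122)[:2])
E
```

```text
pos [449.8 311.4 182.3] yaw 3.104 t 43.8 d [  1.23 -24.58   0.68] tw 18.0
1446 [301, 232, 44, 45] [322.1, 255.7] [447.95781436 310.17345956]
```

View pics/w6.png

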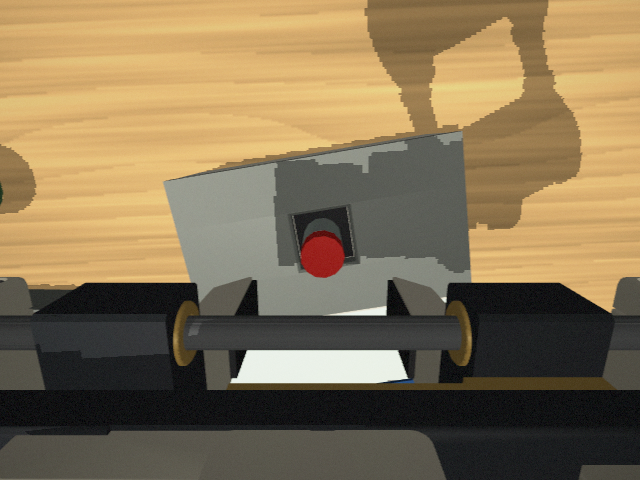

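The vial stands upright in the well, red cap at (322,255), so it's time to bring the bottles back, blue first.

>>> arm_command(
  gripper=[60,60,74,74,74],
  dp=[
    [0,0,0],
    [0,0,0],
    [0,0,0],
    [0,0,0],
    [0,0,0],
  ],
  twist=[1,1,1,1,1],
)

```text
time: 44.45
tool_pos: [449.6, 311.3, 180.8]
tcp_rot: [3.141, 0.0, 2.664]
contact_force: [-0.6, 0.1, 0.1]
grip_width: 73.9
finger_force: 0.0
```

>>> arm_command(
  gripper=[74,74,74,74,74],
  dp=[
    [0,0,0],
    [0,0,0],
    [0,0,0],
    [0,0,0],
    [0,0,0],
  ],
  twist=[1,1,1,1,1],
)

```text
time: 45.08
tool_pos: [449.6, 311.3, 180.8]
tcp_rot: [3.141, 0.0, 2.228]
contact_force: [0.4, -0.4, 0.7]
grip_width: 73.8
finger_force: 0.0
```

>>> arm_command(
  gripper=[74,74,74,74,74],
  dp=[
    [0,0,0],
    [0,0,0],
    [0,0,0],
    [0,0,0],
    [0,0,0],
  ],
  twist=[1,1,1,1,1],
)

```text
time: 45.7
tool_pos: [449.7, 311.3, 180.8]
tcp_rot: [3.141, -0.0, 1.792]
contact_force: [0.6, 0.4, 0.5]
grip_width: 74.2
finger_force: 0.0
```

>>> arm_command(
  gripper=[74,74,74,74,74],
  dp=[
    [0,0,0],
    [0,0,0],
    [0,0,0],
    [-0.6,0,0],
    [-1,0,0],
  ],
  twist=[1,1,1,0,0],
)

```text
time: 46.32
tool_pos: [447.9, 270.6, 180.5]
tcp_rot: [3.141, 0.0, 1.536]
contact_force: [0.6, -1.0, -1.0]
grip_width: 74.4
finger_force: 0.0
```

>>> arm_command(
  gripper=[74,74,74,74,74],
  dp=[
    [-1,0,0],
    [-1,0,0],
    [-1,0,0],
    [-1,0,0],
    [-1,0,0],
  ],
  twist=[0,0,0,0,0],
)

```text
time: 46.95
tool_pos: [443.0, 144.8, 180.7]
tcp_rot: [3.141, 0.0, 1.535]
contact_force: [0.2, -0.2, 0.1]
grip_width: 74.1
finger_force: 0.0
```

>>> arm_command(
  gripper=[74,74,74,74,74],
  dp=[
    [-1,0,0],
    [-1,0,0],
    [-1,0,0],
    [-1,0,0],
    [-1,0,0],
  ],
  twist=[0,0,0,0,0],
)

```text
time: 47.58
tool_pos: [438.1, 20.1, 180.7]
tcp_rot: [3.141, 0.0, 1.535]
contact_force: [-0.8, 0.3, -0.8]
grip_width: 74.1
finger_force: 0.0
```

>>> arm_command(
  gripper=[74,74,74,74,74],
  dp=[
    [-1,-0.2,0],
    [-1,-0.2,0],
    [-1,-0.2,0],
    [-1,-0.2,0],
    [-1,-0.2,0],
  ],
  twist=[0,0,0,0,0],
)

```text
time: 48.2
tool_pos: [408.0, -103.7, 180.7]
tcp_rot: [3.141, 0.0, 1.535]
contact_force: [-0.4, -0.6, -1.0]
grip_width: 73.6
finger_force: 0.0
```

>>> arm_command(
  gripper=[74,74,74,74,74],
  dp=[
    [-1,-0.2,0],
    [-1,0,0],
    [-1,0,0],
    [-1,0,0],
    [-1,0,0],
  ],
  twist=[0,0,0,0,0],
)

```text
time: 48.82
tool_pos: [398.3, -228.3, 180.7]
tcp_rot: [3.141, 0.0, 1.535]
contact_force: [0.1, -0.0, -0.0]
grip_width: 74.3
finger_force: 0.0
```

>>> arm_command(
  gripper=[74,74,74,74,74],
  dp=[
    [-1,0,0],
    [-1,0,0],
    [-1,0,0],
    [0,0,0.6],
    [0,0,0],
  ],
  twist=[0,0,0,0,0],
)

```text
time: 49.45
tool_pos: [395.0, -302.0, 164.7]
tcp_rot: [-3.14, -0.002, 1.533]
contact_force: [0.4, -0.6, 0.4]
grip_width: 73.6
finger_force: 0.0
```

```bash
python3 - <<'E'
from h import *
o=get_obs();delta(395.7,-301.5,67,1.533)
C=cam("wrist",o);im=capture("wrist")
for a,b,e in blobs(im,"blue",40): print(a,b,e,ray(C,e,126)[:2])
C=cam("top");im=capture("top")
for c,z in(("yellow",122),("orange",124),("red",122)):
  for a,b,e in blobs(im,c,40): print(c,a,b,e,ray(C,e,z)[:2].round(1))
E
```

```text
pos [ 395.  -302.   164.7] yaw 1.533 t 49.5 d [0.01 0.03 3.91] tw 0.0
2941 [292, 242, 64, 60] [323.6, 271.3] [ 396.18157423 -303.6286019 ]
yellow 1115 [171, 192, 43, 32] [191.8, 207.4] [615.9 278.5]
yellow 169 [325, 257, 28, 8] [338.5, 260.1] [513.3 -19.4]
yellow 107 [476, 240, 12, 12] [481.7, 245.4] [ 546.2 -300. ]
orange 158 [295, 255, 28, 7] [308.5, 258.1] [516.3  40. ]
red 143 [166, 284, 13, 14] [171.9, 290.5] [447.9 312.2]
```

>>> arm_command(
  gripper=[74,74,74,74,74],
  dp=[
    [0,0,0.9],
    [0,0,1],
    [0,0,1],
    [0,0,0.6],
    [0,0,0.3],
  ],
  twist=[0,0,0,0,0],
)

```text
time: 50.18
tool_pos: [396.4, -302.1, 70.3]
tcp_rot: [3.142, -0.0, 1.533]
contact_force: [0.1, -0.1, 1.0]
grip_width: 74.0
finger_force: 0.0
```

>>> arm_command(
  gripper=[30,30,30,30,30],
  dp=[
    [0,0,0],
    [0,0,0],
    [0,0,0],
    [0,0,0],
    [0,0,0],
  ],
  twist=[0,0,0,0,0],
)

```text
time: 50.8
tool_pos: [396.5, -302.3, 70.9]
tcp_rot: [3.141, 0.001, 1.533]
contact_force: [-1.0, 0.5, 4.9]
grip_width: 45.3
finger_force: 30.0
```

```bash
python3 - <<'E'
from h import *
delta(552.5,-89,72.6,1.533); print(get_obs()["finger_force"],get_obs()["grip_width"])
E
```

```text
pos [ 396.5 -302.3   70.9] yaw 1.533 t 50.8 d [ 8.76  5.91 -0.07] tw -0.0
29.99748510424979 45.295757849653114
```

>>> arm_command(
  gripper=[30,30,30,30,30],
  dp=[
    [0,0,-0.3],
    [0,0,-0.7],
    [0,0,-1],
    [0,0,-1],
    [0,0,-1],
  ],
  twist=[0,0,0,0,0],
)

```text
time: 51.42
tool_pos: [396.1, -301.8, 171.3]
tcp_rot: [-3.141, -0.001, 1.533]
contact_force: [-0.3, 0.6, -2.5]
grip_width: 44.9
finger_force: 30.0
```

>>> arm_command(
  gripper=[30,30,30,30,30],
  dp=[
    [0,0,-1],
    [0,0,-1],
    [0.3,0.3,0],
    [0.8,0.6,0],
    [1,0.7,0],
  ],
  twist=[0,0,0,0,0],
)

```text
time: 52.05
tool_pos: [438.4, -249.9, 219.0]
tcp_rot: [-3.14, -0.002, 1.532]
contact_force: [0.2, 0.4, -1.6]
grip_width: 45.2
finger_force: 30.0
```

>>> arm_command(
  gripper=[30,30,30,30,30],
  dp=[
    [1,0.7,0],
    [1,0.7,0],
    [1,0.7,0],
    [1,0.7,0],
    [1,0.7,0],
  ],
  twist=[0,0,0,0,0],
)

```text
time: 52.68
tool_pos: [530.6, -127.7, 218.7]
tcp_rot: [-3.139, -0.001, 1.533]
contact_force: [0.3, -0.6, -2.1]
grip_width: 45.1
finger_force: 30.0
```

>>> arm_command(
  gripper=[30,30,30,30,30],
  dp=[
    [1,0.7,0],
    [0.6,0.1,0],
    [0,0,0],
    [0,0,0],
    [0,0,0],
  ],
  twist=[0,0,0,0,0],
)

```text
time: 53.3
tool_pos: [551.6, -91.2, 220.5]
tcp_rot: [3.142, 0.0, 1.532]
contact_force: [-0.1, -0.8, -1.5]
grip_width: 45.2
finger_force: 30.0
```

```bash
python3 - <<'E'
from h import *
delta(552.5,-89,76.5,1.533)
E
```

```text
pos [551.6 -91.2 220.5] yaw 1.532 t 53.3 d [0.09 0.03 5.76] tw -0.02
```

>>> arm_command(
  gripper=[30,30,30,30,30],
  dp=[
    [0.08,0.03,0.4],
    [0,0,0.9],
    [0,0,0.9],
    [0,0,0.9],
    [0,0,0.7],
  ],
  twist=[0,0,0,0,0],
)

```text
time: 53.92
tool_pos: [552.2, -88.4, 123.8]
tcp_rot: [-3.14, -0.0, 1.532]
contact_force: [0.3, -0.1, -1.4]
grip_width: 45.1
finger_force: 30.0
```

>>> arm_command(
  gripper=[30,30,30,30,30],
  dp=[
    [0,0,0.5],
    [0,0,0.5],
    [0,0,0.4],
    [0,0,0.2],
    [0,0,0],
  ],
  twist=[0,0,0,0,0],
)

```text
time: 54.55
tool_pos: [552.8, -88.4, 85.3]
tcp_rot: [-3.141, -0.0, 1.533]
contact_force: [0.5, 0.1, -1.8]
grip_width: 44.9
finger_force: 30.0
```

>>> arm_command(
  gripper=[30,30,30,30,30],
  dp=[
    [0,0,0.15],
    [0,0,0],
    [0,0,0],
    [0,0,0],
    [0,0,0],
  ],
  twist=[0,0,0,0,0],
)

```text
time: 55.18
tool_pos: [552.9, -88.4, 81.8]
tcp_rot: [3.141, -0.0, 1.533]
contact_force: [-0.3, -0.0, -1.3]
grip_width: 45.2
finger_force: 30.0
```

>>> arm_command(
  gripper=[30,30,30,30,30],
  dp=[
    [0,0,0.08],
    [0,0,0.08],
    [0,0,0],
    [0,0,0],
    [0,0,0],
  ],
  twist=[0,0,0,0,0],
)

```text
time: 55.8
tool_pos: [552.9, -88.4, 77.8]
tcp_rot: [3.141, -0.0, 1.533]
contact_force: [0.0, 0.1, -1.7]
grip_width: 45.2
finger_force: 30.0
```

>>> arm_command(
  gripper=[30,30,30,30,30],
  dp=[
    [0,0,0.06],
    [0,0,0],
    [0,0,0],
    [0,0,0],
    [0,0,0],
  ],
  twist=[0,0,0,0,0],
)

```text
time: 56.42
tool_pos: [552.8, -88.4, 76.2]
tcp_rot: [3.142, -0.0, 1.533]
contact_force: [0.2, 0.2, -2.2]
grip_width: 45.1
finger_force: 30.0
```

>>> arm_command(
  gripper=[30,30,30,30,30],
  dp=[
    [0,0,0.05],
    [0,0,0],
    [0,0,0],
    [0,0,0],
    [0,0,0],
  ],
  twist=[0,0,0,0,0],
)

```text
time: 57.05
tool_pos: [552.9, -88.4, 76.0]
tcp_rot: [3.141, 0.0, 1.533]
contact_force: [-2.3, 1.0, 7.1]
grip_width: 44.8
finger_force: 30.0
```

>>> arm_command(
  gripper=[40,55,70,74,74],
  dp=[
    [0,0,0],
    [0,0,0],
    [0,0,0],
    [0,0,0],
    [0,0,0],
  ],
  twist=[0,0,0,0,0],
)

```text
time: 57.68
tool_pos: [552.8, -88.4, 74.8]
tcp_rot: [-3.141, -0.0, 1.533]
contact_force: [-0.5, 0.4, -0.2]
grip_width: 73.6
finger_force: 0.0
```

>>> arm_command(
  gripper=[74,74,74,74,74],
  dp=[
    [0,0,-0.3],
    [0,0,-0.7],
    [0,0,-1],
    [0,0,-1],
    [0,0,-0.7],
  ],
  twist=[0,0,0,0,0],
)

```text
time: 58.3
tool_pos: [553.2, -88.5, 169.3]
tcp_rot: [3.14, 0.0, 1.533]
contact_force: [-0.1, -0.7, -0.3]
grip_width: 74.1
finger_force: 0.0
```

```bash
python3 - <<'E'
from h import *
delta(470.8,-362.1,66.9,1.533)
C=cam("wrist");im=capture("wrist")
for a,b,e in blobs(im,"blue",60): print(a,b,e,ray(C,e,131)[:2])
E
```

```text
pos [553.2 -88.5 169.3] yaw 1.533 t 58.3 d [-11.06  -2.89   4.09] tw -0.0
3410 [288, 232, 65, 69] [320.3, 266.7] [552.7434461  -87.24127292]
1277 [264, 190, 18, 80] [272.8, 230.3] [527.59255963 -65.18999845]
147 [293, 209, 55, 19] [320.1, 213.9] [553.82814619 -57.08019486]
```

Blue is in its cell. I'll fetch orange next.

>>> arm_command(
  gripper=[70,70,70,70,70],
  dp=[
    [-0.6,0,0],
    [-1,-0.3,0],
    [-1,-0.3,0],
    [-1,-0.3,0],
    [-1,-0.3,0],
  ],
  twist=[0,0,0,0,0],
)

```text
time: 58.98
tool_pos: [517.4, -203.7, 166.2]
tcp_rot: [-3.14, -0.001, 1.532]
contact_force: [-0.1, -0.1, -1.0]
grip_width: 70.1
finger_force: 0.0
```

>>> arm_command(
  gripper=[70,70,70,70,70],
  dp=[
    [-1,-0.3,0],
    [-1,-0.3,0],
    [-1,-0.3,0],
    [-1,-0.3,0],
    [-1,-0.3,0],
  ],
  twist=[0,0,0,0,0],
)

```text
time: 59.6
tool_pos: [475.0, -327.1, 166.2]
tcp_rot: [-3.14, -0.001, 1.532]
contact_force: [1.3, 1.1, -0.2]
grip_width: 70.2
finger_force: 0.0
```

>>> arm_command(
  gripper=[70,70,70,70,70],
  dp=[
    [-1,-0.2,0],
    [-0.45,0,0],
    [0,0,0],
    [0,0,0.4],
    [0,0,0],
  ],
  twist=[0,0,0,0,0],
)

```text
time: 60.22
tool_pos: [469.7, -360.4, 156.2]
tcp_rot: [-3.14, -0.002, 1.534]
contact_force: [0.4, 0.1, 0.3]
grip_width: 70.0
finger_force: 0.0
```

```bash
python3 - <<'E'
from h import *
delta(470.8,-362.1,67,1.533)
C=cam("wrist");im=capture("wrist")
for a,b,e in blobs(im,"orange",60): print(a,b,e,ray(C,e,124)[:2])
E
```

```text
pos [ 469.7 -360.4  156.2] yaw 1.534 t 60.2 d [-0.07  0.05  3.57] tw 0.01
2164 [297, 250, 53, 52] [322.9, 275.8] [ 470.39637758 -362.24489296]
69 [300, 219, 47, 15] [322.8, 224.1] [ 471.40587297 -333.22581548]
```

>>> arm_command(
  gripper=[70,70,70,70,70],
  dp=[
    [-0.03,0.03,0.7],
    [0,0,1],
    [0,0,1],
    [0,0,0.6],
    [0,0,0.2],
  ],
  twist=[0,0,0,0,0],
)

```text
time: 60.9
tool_pos: [470.6, -362.0, 69.3]
tcp_rot: [-3.141, -0.001, 1.533]
contact_force: [0.4, -0.8, -0.2]
grip_width: 69.6
finger_force: 0.0
```

>>> arm_command(
  gripper=[20,20,20,20,20],
  dp=[
    [0,0,0],
    [0,0,0],
    [0,0,0],
    [0,0,0],
    [0,0,0],
  ],
  twist=[0,0,0,0,0],
)

```text
time: 61.52
tool_pos: [470.7, -362.7, 70.4]
tcp_rot: [3.141, 0.0, 1.533]
contact_force: [-1.6, -0.1, 2.7]
grip_width: 37.3
finger_force: 30.0
```

```bash
python3 - <<'E'
from h import *
delta(559.3,43,72.6,1.533); print(get_obs()["finger_force"],get_obs()["grip_width"])
E
```

```text
pos [ 470.7 -362.7   70.4] yaw 1.533 t 61.5 d [16.35  2.93 -0.09] tw -0.0
29.998843044159003 37.34556753333418
```

>>> arm_command(
  gripper=[20,20,20,20,20],
  dp=[
    [0,0,-0.3],
    [0,0,-0.7],
    [0,0,-1],
    [0,0,-1],
    [0,0,-1],
  ],
  twist=[0,0,0,0,0],
)

```text
time: 62.15
tool_pos: [470.5, -362.2, 170.8]
tcp_rot: [-3.141, -0.0, 1.533]
contact_force: [0.7, -0.3, -1.1]
grip_width: 37.3
finger_force: 30.0
```

>>> arm_command(
  gripper=[20,20,20,20,20],
  dp=[
    [0,0,-1],
    [0,0,-1],
    [0.3,0,-0.2],
    [0.7,0.1,0],
    [1,0.2,0],
  ],
  twist=[0,0,0,0,0],
)

```text
time: 62.78
tool_pos: [479.5, -311.1, 223.5]
tcp_rot: [-3.14, -0.002, 1.532]
contact_force: [2.1, 0.2, -1.8]
grip_width: 37.2
finger_force: 30.0
```

>>> arm_command(
  gripper=[20,20,20,20,20],
  dp=[
    [1,0.2,0],
    [1,0.2,0],
    [1,0.2,0],
    [1,0.2,0],
    [1,0.2,0],
  ],
  twist=[0,0,0,0,0],
)

```text
time: 63.4
tool_pos: [509.1, -186.4, 223.5]
tcp_rot: [-3.139, -0.002, 1.534]
contact_force: [0.6, -0.5, -1.8]
grip_width: 36.9
finger_force: 30.0
```

>>> arm_command(
  gripper=[20,20,20,20,20],
  dp=[
    [1,0.2,0],
    [1,0.2,0],
    [1,0.2,0],
    [1,0.2,0],
    [1,0.2,0],
  ],
  twist=[0,0,0,0,0],
)

```text
time: 64.03
tool_pos: [538.5, -62.6, 223.5]
tcp_rot: [-3.139, -0.001, 1.534]
contact_force: [1.1, 0.3, -1.4]
grip_width: 37.3
finger_force: 30.0
```

>>> arm_command(
  gripper=[20,20,20,20,20],
  dp=[
    [1,0.2,0],
    [1,0.2,0],
    [1,0.2,0],
    [1,0,0],
    [0.35,0,0],
  ],
  twist=[0,0,0,0,0],
)

```text
time: 64.65
tool_pos: [557.4, 45.4, 223.7]
tcp_rot: [-3.139, -0.0, 1.535]
contact_force: [-0.1, -0.5, -0.6]
grip_width: 37.0
finger_force: 30.0
```

>>> arm_command(
  gripper=[20,20,20,20,20],
  dp=[
    [0,0,0],
    [0,0,0],
    [0,0,0],
    [0,0,0],
    [0,0,0],
  ],
  twist=[0,0,0,0,0],
)

```text
time: 65.28
tool_pos: [558.6, 42.9, 225.0]
tcp_rot: [3.142, -0.0, 1.532]
contact_force: [-0.2, 0.3, -1.1]
grip_width: 37.1
finger_force: 30.0
```

```bash
python3 - <<'E'
from h import *
delta(559.3,43,75.4,1.533)
E
```

```text
pos [558.6  42.9 225. ] yaw 1.532 t 65.3 d [0.   0.03 5.98] tw -0.01
```

>>> arm_command(
  gripper=[20,20,20,20,20],
  dp=[
    [0,0.03,0.5],
    [0,0,1],
    [0,0,1],
    [0,0,1],
    [0,0,0.6],
  ],
  twist=[0,0,0,0,0],
)

```text
time: 65.9
tool_pos: [558.5, 43.3, 120.5]
tcp_rot: [-3.139, -0.0, 1.533]
contact_force: [-0.0, 0.1, -1.8]
grip_width: 37.1
finger_force: 30.0
```

>>> arm_command(
  gripper=[20,20,20,20,20],
  dp=[
    [0,0,0.5],
    [0,0,0.5],
    [0,0,0.5],
    [0,0,0.25],
    [0,0,0],
  ],
  twist=[0,0,0,0,0],
)

```text
time: 66.53
tool_pos: [559.2, 43.2, 78.4]
tcp_rot: [-3.141, -0.0, 1.533]
contact_force: [-1.6, -0.2, -1.5]
grip_width: 37.2
finger_force: 30.0
```

>>> arm_command(
  gripper=[20,20,20,20,20],
  dp=[
    [0,0,0.05],
    [0,0,0],
    [0,0,0],
    [0,0,0],
    [0,0,0],
  ],
  twist=[0,0,0,0,0],
)

```text
time: 67.15
tool_pos: [559.3, 43.2, 77.5]
tcp_rot: [3.141, -0.0, 1.533]
contact_force: [0.2, -0.1, -1.1]
grip_width: 37.3
finger_force: 30.0
```

>>> arm_command(
  gripper=[20,20,20,20,20],
  dp=[
    [0,0,0.06],
    [0,0,0.03],
    [0,0,0],
    [0,0,0],
    [0,0,0],
  ],
  twist=[0,0,0,0,0],
)

```text
time: 67.78
tool_pos: [559.3, 43.2, 75.4]
tcp_rot: [3.141, -0.0, 1.533]
contact_force: [-1.0, -0.3, 3.1]
grip_width: 37.3
finger_force: 30.0
```

>>> arm_command(
  gripper=[30,50,66,66,66],
  dp=[
    [0,0,0],
    [0,0,0],
    [0,0,0],
    [0,0,0],
    [0,0,0],
  ],
  twist=[0,0,0,0,0],
)

```text
time: 68.4
tool_pos: [559.3, 43.2, 75.1]
tcp_rot: [-3.141, -0.0, 1.533]
contact_force: [0.2, -0.4, 0.2]
grip_width: 65.1
finger_force: 0.0
```

>>> arm_command(
  gripper=[66,66,66,66,66],
  dp=[
    [0,0,-0.3],
    [0,0,-0.7],
    [0,0,-1],
    [0,0,-1],
    [0,0,-0.7],
  ],
  twist=[0,0,0,0,0],
)

```text
time: 69.03
tool_pos: [559.7, 43.2, 169.6]
tcp_rot: [3.14, -0.0, 1.533]
contact_force: [-0.1, 0.0, 1.2]
grip_width: 65.7
finger_force: 0.0
```

```bash
python3 - <<'E'
from h import *
delta(546,-300,67,1.533)
C=cam("wrist");im=capture("wrist")
for a,b,e in blobs(im,"orange",60): print(a,b,e,ray(C,e,129)[:2])
E
```

```text
pos [559.7  43.2 169.6] yaw 1.533 t 69.0 d [-13.74  -0.04   4.1 ] tw -0.0
2422 [294, 233, 53, 59] [319.8, 262.7] [559.04081728  46.08849774]
1255 [265, 192, 18, 79] [273.5, 231.2] [534.12849434  65.46289626]
130 [299, 212, 45, 16] [320.6, 216.2] [560.54775543  72.90568227]
```

Orange is in its cell. Yellow is the last one.

>>> arm_command(
  gripper=[66,66,66,66,66],
  dp=[
    [-0.75,0,0],
    [-1,0,0],
    [-1,0,0],
    [-1,0,0],
    [-1,0,0],
  ],
  twist=[0,0,0,0,0],
)

```text
time: 69.7
tool_pos: [553.9, -77.3, 166.5]
tcp_rot: [-3.14, -0.0, 1.532]
contact_force: [-0.1, 0.3, -0.3]
grip_width: 65.7
finger_force: 0.0
```

>>> arm_command(
  gripper=[66,66,66,66,66],
  dp=[
    [-1,0,0],
    [-1,0,0],
    [-1,0,0],
    [-1,0,0],
    [-1,0,0],
  ],
  twist=[0,0,0,0,0],
)

```text
time: 70.32
tool_pos: [548.9, -202.1, 166.4]
tcp_rot: [-3.14, -0.001, 1.532]
contact_force: [0.0, -0.3, 0.0]
grip_width: 65.9
finger_force: 0.0
```

>>> arm_command(
  gripper=[66,66,66,66,66],
  dp=[
    [-1,0,0],
    [-1,0,0],
    [-1,0,0],
    [-1,0,0],
    [0,0,0.4],
  ],
  twist=[0,0,0,0,0],
)

```text
time: 70.95
tool_pos: [546.3, -302.8, 157.8]
tcp_rot: [3.14, 0.001, 1.531]
contact_force: [0.0, -0.2, -0.9]
grip_width: 65.9
finger_force: 0.0
```

>>> arm_command(
  gripper=[66,66,66,66,66],
  dp=[
    [0,0,0],
    [0,0,0],
    [0,0,0],
    [0,0,0],
    [0,0,0],
  ],
  twist=[0,0,0,0,0],
)

```text
time: 71.58
tool_pos: [546.4, -300.1, 157.9]
tcp_rot: [3.141, 0.0, 1.533]
contact_force: [-0.2, -0.1, 0.5]
grip_width: 66.1
finger_force: 0.0
```

```bash
python3 - <<'E'
from h import *
delta(546,-300,67,1.533)
C=cam("wrist");im=capture("wrist")
for a,b,e in blobs(im,"yellow",60): print(a,b,e,ray(C,e,122)[:2])
E
```

```text
pos [ 546.4 -300.1  157.9] yaw 1.533 t 71.6 d [ 0.   -0.02  3.64] tw 0.0
1604 [303, 246, 41, 50] [322.8, 270.8] [ 547.23056758 -300.45644038]
125 [304, 224, 38, 15] [322.4, 228.3] [ 547.92348146 -276.13947144]
```

>>> arm_command(
  gripper=[66,66,66,66,66],
  dp=[
    [0,0,0.7],
    [0,0,1],
    [0,0,1],
    [0,0,0.6],
    [0,0,0.25],
  ],
  twist=[0,0,0,0,0],
)

```text
time: 72.25
tool_pos: [546.1, -300.1, 68.2]
tcp_rot: [-3.141, -0.001, 1.533]
contact_force: [-0.2, 0.1, -0.2]
grip_width: 65.6
finger_force: 0.0
```

>>> arm_command(
  gripper=[10,10,10,10,10],
  dp=[
    [0,0,0],
    [0,0,0],
    [0,0,0],
    [0,0,0],
    [0,0,0],
  ],
  twist=[0,0,0,0,0],
)

```text
time: 72.88
tool_pos: [546.5, -300.4, 69.4]
tcp_rot: [3.141, 0.0, 1.533]
contact_force: [0.1, 0.5, 1.3]
grip_width: 29.2
finger_force: 30.0
```

```bash
python3 - <<'E'
from h import *
delta(556.6,-22.8,72.6,1.533); print(get_obs()["finger_force"],get_obs()["grip_width"])
E
```

```text
pos [ 546.5 -300.4   69.4] yaw 1.533 t 72.9 d [11.11 -0.02 -0.13] tw -0.0
29.998255730315577 29.2150235157687
```

>>> arm_command(
  gripper=[10,10,10,10,10],
  dp=[
    [0,0,-0.3],
    [0,0,-0.7],
    [0,0,-1],
    [0,0,-1],
    [0,0,-1],
  ],
  twist=[0,0,0,0,0],
)

```text
time: 73.5
tool_pos: [546.4, -300.4, 171.2]
tcp_rot: [3.14, 0.001, 1.533]
contact_force: [0.8, -0.4, -0.7]
grip_width: 29.0
finger_force: 30.0
```

>>> arm_command(
  gripper=[10,10,10,10,10],
  dp=[
    [0,0,-1],
    [0,0,-1],
    [0.3,0,-0.2],
    [0.8,0,0],
    [1,0,0],
  ],
  twist=[0,0,0,0,0],
)

```text
time: 74.12
tool_pos: [547.7, -245.8, 222.8]
tcp_rot: [-3.14, -0.002, 1.533]
contact_force: [0.7, -0.6, -1.0]
grip_width: 29.3
finger_force: 30.0
```

>>> arm_command(
  gripper=[10,10,10,10,10],
  dp=[
    [1,0,0],
    [1,0,0],
    [1,0,0],
    [1,0,0],
    [1,0,0],
  ],
  twist=[0,0,0,0,0],
)

```text
time: 74.75
tool_pos: [552.6, -120.4, 223.6]
tcp_rot: [-3.141, -0.0, 1.534]
contact_force: [0.2, -0.4, -0.7]
grip_width: 28.9
finger_force: 30.0
```

>>> arm_command(
  gripper=[10,10,10,10,10],
  dp=[
    [1,0,0],
    [1,0,0],
    [1,0,0],
    [1,0,0],
    [0,0,0],
  ],
  twist=[0,0,0,0,0],
)

```text
time: 75.38
tool_pos: [556.2, -20.2, 223.7]
tcp_rot: [-3.141, -0.001, 1.536]
contact_force: [0.0, -0.2, -1.2]
grip_width: 29.4
finger_force: 30.0
```

>>> arm_command(
  gripper=[10,10,10,10,10],
  dp=[
    [0,0,0],
    [0,0,0],
    [0,0,0],
    [0,0,0],
    [0,0,0],
  ],
  twist=[0,0,0,0,0],
)

```text
time: 76.0
tool_pos: [556.8, -23.2, 224.0]
tcp_rot: [3.142, -0.0, 1.532]
contact_force: [0.7, 0.3, -0.4]
grip_width: 29.0
finger_force: 30.0
```

```bash
python3 - <<'E'
from h import *
delta(556.6,-22.8,74.4,1.533)
E
```

```text
pos [556.8 -23.2 224. ] yaw 1.532 t 76.0 d [ 0.02 -0.01  5.98] tw -0.01
```

>>> arm_command(
  gripper=[10,10,10,10,10],
  dp=[
    [0,0,0.5],
    [0,0,1],
    [0,0,1],
    [0,0,1],
    [0,0,0.6],
  ],
  twist=[0,0,0,0,0],
)

```text
time: 76.62
tool_pos: [555.9, -22.8, 119.5]
tcp_rot: [-3.139, -0.0, 1.533]
contact_force: [-0.3, -0.6, -1.0]
grip_width: 29.0
finger_force: 30.0
```

>>> arm_command(
  gripper=[10,10,10,10,10],
  dp=[
    [0,0,0.5],
    [0,0,0.5],
    [0,0,0.5],
    [0,0,0.25],
    [0,0,0],
  ],
  twist=[0,0,0,0,0],
)

```text
time: 77.25
tool_pos: [556.7, -22.9, 77.4]
tcp_rot: [-3.141, -0.0, 1.533]
contact_force: [-0.3, 0.2, -0.5]
grip_width: 29.4
finger_force: 30.0
```

>>> arm_command(
  gripper=[10,10,10,10,10],
  dp=[
    [0,0,0.05],
    [0,0,0],
    [0,0,0],
    [0,0,0],
    [0,0,0],
  ],
  twist=[0,0,0,0,0],
)

```text
time: 77.88
tool_pos: [556.8, -23.0, 76.5]
tcp_rot: [3.141, -0.0, 1.533]
contact_force: [0.3, -0.1, -0.4]
grip_width: 28.8
finger_force: 30.0
```

>>> arm_command(
  gripper=[10,10,10,10,10],
  dp=[
    [0,0,0.05],
    [0,0,0.03],
    [0,0,0],
    [0,0,0],
    [0,0,0],
  ],
  twist=[0,0,0,0,0],
)

```text
time: 78.5
tool_pos: [556.8, -23.0, 74.4]
tcp_rot: [-3.142, -0.0, 1.533]
contact_force: [-1.0, -0.1, -0.1]
grip_width: 29.4
finger_force: 30.0
```

>>> arm_command(
  gripper=[25,45,60,60,60],
  dp=[
    [0,0,0.02],
    [0,0,0],
    [0,0,0],
    [0,0,0],
    [0,0,0],
  ],
  twist=[0,0,0,0,0],
)

```text
time: 79.12
tool_pos: [556.8, -23.0, 73.9]
tcp_rot: [-3.142, -0.0, 1.533]
contact_force: [0.1, -0.4, 0.1]
grip_width: 59.5
finger_force: 0.0
```

>>> arm_command(
  gripper=[60,60,60,60,60],
  dp=[
    [0,0,-0.3],
    [0,0,-0.7],
    [0,0,-1],
    [0,0,-1],
    [0,0,-1],
  ],
  twist=[0,0,0,0,0],
)

```text
time: 79.75
tool_pos: [556.8, -23.0, 175.4]
tcp_rot: [3.141, -0.0, 1.533]
contact_force: [-0.6, 0.5, 0.4]
grip_width: 60.0
finger_force: 0.0
```

>>> arm_command(
  gripper=[60,60,60,60,60],
  dp=[
    [0,-0.5,-1],
    [0.5,-1,-0.5],
    [1,-1,0],
    [1,-1,0],
    [1,-1,0],
  ],
  twist=[0,0,0,0,0],
)

```text
time: 80.38
tool_pos: [446.9, 69.4, 212.1]
tcp_rot: [3.141, -0.0, 1.533]
contact_force: [-0.1, 0.3, -0.7]
grip_width: 59.7
finger_force: 0.0
```

>>> arm_command(
  gripper=[60,60,60,60,60],
  dp=[
    [1,0,0],
    [1,0,0],
    [1,0,0],
    [0,0,0],
    [0,0,0],
  ],
  twist=[0,0,0,0,0],
)

```text
time: 81.0
tool_pos: [450.5, 143.2, 211.7]
tcp_rot: [3.141, 0.0, 1.533]
contact_force: [0.2, 0.3, -0.1]
grip_width: 60.3
finger_force: 0.0
```

```bash
python3 - <<'E'
from h import *
im=capture("top");C=cam("top")
for c,z in(("yellow",127),("orange",129),("blue",131),("red",122)):
  for a,b,e in blobs(im,c,60): print(c,a,b,e,ray(C,e,z)[:2].round(1))
s=capture("side")[100:420,200:520]
o=np.hstack([cv2.resize(im[180:340,150:400],(470,300)),cv2.resize(s,(320,300))]);cv2.imwrite("pics/f.png",o[:,:,::-1])
E
```

```text
yellow 1113 [171, 192, 43, 32] [191.8, 207.4] [615.1 276.9]
yellow 169 [325, 257, 28, 8] [338.5, 260.1] [513.1 -19.4]
yellow 108 [336, 233, 11, 12] [341.0, 238.3] [556.3 -23.8]
orange 178 [299, 230, 15, 15] [306.0, 237.1] [557.6  45.4]
orange 157 [295, 255, 28, 7] [308.5, 258.1] [516.1  39.7]
blue 260 [365, 232, 19, 19] [373.6, 240.9] [551.5 -87.7]
blue 162 [355, 259, 29, 7] [368.9, 262.1] [509.8 -78.8]
blue 73 [587, 170, 52, 11] [612.3, 174.9] [ 686.5 -550.3]
blue 72 [130, 197, 30, 13] [144.8, 201.2] [626.1 371.9]
```

View pics/f.png

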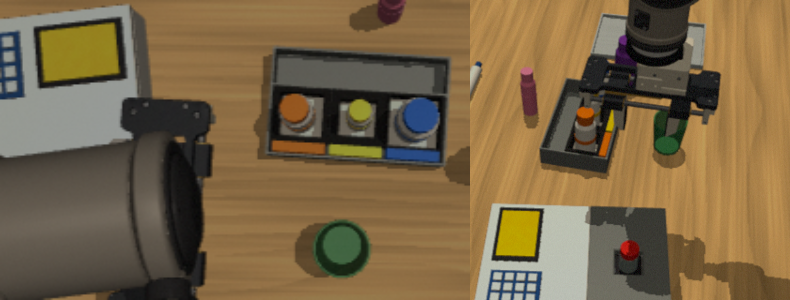

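Final views: the three caps in the tote are upright in their own cells, at crop positions (295,107), (360,113) and (418,117). The vial stands in the well, the beaker is untouched, and the arm is clear.

```bash
python3 -c "
from plant import *
print(close_job())"
```

```text
the job is handed in; nothing more can be done
None
```

I handed the job in at about 81 s of the 144 s allowed: the vial stands in the photometer well, all three bottles are back upright in their matching cells and the beaker was not touched; the hand-in returned no verdict.

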